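# Set up the scent jar on its stand of wooden discs

### The job

Put the spoon keychain that was left on the plate into the key tray and build a pedestal on the plate: all the wooden discs laid flat in one stack centred on the plate, each one smaller than the one below it. To wake the scent, lift the closed jar, turn it over until its lid points steeply downwards and keep it so for a good second, then stand it upright on the middle of the stack; leave the tumbler and the earbud case alone.

Things in the scene. Friction and masses are not known exactly. Their poses are not given: they have to be found in the camera images.
- plate_top (a point): centre of the upper face of the bare aluminium plate: flat, round, 156 mm across, 10 mm high, fixed to the shelf; z up
- disc_a_center (a point): centre (half-way up) of a loose light-wood disc: 110 mm across along its own x, 18 mm thick, with two parallel flat sides 60 mm apart that face its own +y and -y (pinch it across these); its z is up at the start; both faces are alike and either may be up. About 80 g. Absent in some starts
- disc_b_center (a point): centre (half-way up) of a loose light-wood disc: 100 mm across along its own x, 18 mm thick, with two parallel flat sides 60 mm apart that face its own +y and -y (pinch it across these); its z is up at the start; both faces are alike and either may be up. About 80 g. Absent in some starts
- disc_c_center (a point): centre (half-way up) of a loose light-wood disc: 90 mm across along its own x, 18 mm thick, with two parallel flat sides 60 mm apart that face its own +y and -y (pinch it across these); its z is up at the start; both faces are alike and either may be up. About 80 g. Absent in some starts
- disc_d_center (a point): centre (half-way up) of a loose light-wood disc: 80 mm across along its own x, 18 mm thick, with two parallel flat sides 60 mm apart that face its own +y and -y (pinch it across these); its z is up at the start; both faces are alike and either may be up. About 80 g. Absent in some starts
- disc_e_center (a point): centre (half-way up) of a loose light-wood disc: 70 mm across along its own x, 18 mm thick, with two parallel flat sides 60 mm apart that face its own +y and -y (pinch it across these); its z is up at the start; both faces are alike and either may be up. About 80 g. Absent in some starts
- jar_center (a point): point on the axis of the white ceramic jar with dark wooden lid (closed for good; 250 g), 50 mm above its foot, 50 mm below its lid's top. The jar is 100 mm tall in all: round body 52 mm across and 74 mm high, then the lid, 34 mm across. Its own z runs from foot to lid. It stands upright at the start
- keychain_grip (a point): middle of the stainless spoon-shaped keychain, 5 mm above its underside: a flat bar 12 mm wide (own y), 10 mm high, 75 mm long (own x, this point 5 mm from the bar's middle towards +x), with a round 32 mm spoon end at +x and a thin ring at -x; 120 mm in all; lies on the plate at the start
- key_tray: open dark steel tray fixed to the shelf, 160 mm (own x) by 110 mm (own y) outside, 22 mm high, walls and floor 5 mm; origin at the centre of its underside
- tumbler: empty frosted glass tumbler, 72 mm across, 95 mm tall, loose; origin at the centre of its foot; to be left alone
- earbud_case: green plastic earbud case, 65 x 50 x 28 mm, loose; origin at the centre of its underside; to be left alone
Mind the look-alikes: they are no part of the job. Of the things shaped like the part that bears keychain_grip, the bare steel one is meant.

How it is judged:
By the outcome, as a careful person would: the job done as asked, in the order asked, and still so for the second after the job is handed in, with the robot touching nothing.
Of disc_a, disc_b, disc_c, disc_d, disc_e only 3 to 5 are there at a start; the rules pass over those that are not, and their reading is None.
At some moment in a run one of disc_a, disc_b, disc_c, disc_d, disc_e may be knocked a few centimetres aside while the robot is not near it.
It also fails if it takes over 210 s, if anything falls off the work surface, if the arm or the gripper's body presses on something with over 40 N, if the wrist force passes 120 N, or if a joint passes its speed limit or range.

### The arm

A 6-joint arm with a two-finger parallel gripper is mounted at the origin on the work surface. World frame = base frame: x ahead of the robot, y to its left, z up, the work surface at z = 0. Lengths are in m, angles in rad, forces in N, time in s.
With the tool pointing down it reaches from about 0.35 to 0.8 m from the base axis. Payload 7.3 kg.
Tool frame: the origin (TCP) lies on the centre line of the jaws, within the pads' length; the fingertips stand 19 mm ahead of it and the grasp point (between the pads) is the TCP; z points along the fingers, y is the direction in which the jaws open and shut (so a half turn about z gives the same grasp; the last joint's range is limited). The gripper opens to 85 mm and grips with 20 to 120 N. Pads are 22 mm wide; open, the fingers measure 114 mm over their backs; the gripper's body (76 mm by 85 mm) begins 54 mm behind the grasp point. The pads swing forward as they close: fully open they stand 13 mm farther back than shut.
Start: joints at [1.034, 0.342, 1.524, -0, 1.275, -0.146], TCP at [0.2, 0.485, 0.25] pointing down, gripper open.
Joint ranges: [-2.53, 2.53], [-0.77, 2.02], [0.04, 2.7], [-1, 4.14], [0.28, 2.66], [-3.11, 3.11]. Speed limits (rad/s): [2.57, 2.57, 3.14, 3.14, 3.14, 3.14].

### API

Orientations are given as a unit quaternion [w, x, y, z].
In Python, from workcell import sense, grab_frame, job_done gives the robot as it stands. The module is installed in compiled form; this text tells all that it offers.
- The arm moves only by the tool drive_tool, never from a script. Its argument "moves" is a list of rows, each a list of 3 entries, a list of its own where there are three numbers: the turn, a rotation vector about the tool's x, y, z normalised to -1 to 1, where 1 is 1.5 rad, then the shift along the tool's x, y, z normalised to -1 to 1, where 1 is 0.04 m, then the gripper command: -1 is shut, 1 is fully open, values between are in proportion. A call has 1 to 20 rows; each row shifts and turns the pose as measured when the row begins, along the tool's axes as they then stand; what a row does not reach is not made up. A row lasts 1/12 s, in which the tool goes at most 41.7 mm and 7.16 degrees, less where a joint would pass 70% of its speed; a pose out of reach is approached as far as the arm can. A call with a number of a shift or a turn outside -1 to 1 is refused whole. A call with a gripper value outside its range is refused whole. The fingers move at their own pace and stop on an object; the grip force is fixed at half the most. Time passes only in rows, so rows that do not move let the fingers close. It gives the time, the measured TCP pose, the force and the opening at its end, in the units of the state.
- sense(): the state, without advancing time (a new reading comes with each control period).
- grab_frame(name): name is "side" or "top" or "wrist"; returns a dict with "pixels" (420x560x3 uint8, blue, green, red), "z_map" (420x560 float32, m along the optical axis (not along the pixel's ray), 0 where there is no reading), "fx", "fy", "cx", "cy" (pixels), "k1" (the pictures are not rectified: a ray, as slopes to the right and down, at radius r is drawn at 1 + k1 r^2 times it, then the intrinsics apply), "R" (3x3) and "t" (3): a world point X has camera coordinates R X + t; the wrist camera has in their place "tool_from_camera" (4x4, takes a point from camera to tool coordinates, whose origin is the TCP and whose axes are the flange's). Camera axes: x right, y down, z forward; pixel columns grow to the right and rows downward; lengths in m; the calibration is good to about 2 mm. A picture is of the moment at which its call begins: read the wrist's pose just before it.
- job_done(): hands the job in, once; it reports no verdict.
The state is a dict: "clock": time; "joints": joint angles; "dq": joint speeds; "effort": joint torques, N m; "position": TCP position; "tool_rot": TCP orientation; "ft_force": force on the tool from outside, world axes, zero at the start; "moment": the same for the moment, N m; "grip_width": opening from 0.0 (shut) to 1.0 (fully open).
Only numpy, scipy, OpenCV 4.12 (cv2) and the standard library are available. Lean on these libraries where they do the work, as an engineer would, in place of code of your own. Each camera call takes 0.05 s, during which the arm holds its last target.

## Working session

There is one attempt and no reset: what is moved stays moved. The work goes in short steps, Python scripts to look and compute and a tool call to move; the robot and the scene stay as the last step left them, time stands still between calls to the robot, and variables do not carry over. Pictures are saved under pics/ and viewed, and the job is handed in when it is done.

Besides the shell and the picture viewer there is one more tool, called after "Call:" as name(argument=value, ...) on one line, values as JSON. drive_tool: Moves the arm, as the interface text tells. Its arguments: {"type":"object","properties":{"moves":{"type":"array"}},"required":["moves"]}

```bash
mkdir -p pics; ls
cat > h.py <<'E'
import numpy as np, cv2
from workcell import sense, grab_frame, job_done
def save(f,n): cv2.imwrite('pics/'+n,f['pixels'])
E
python3 - <<'E'
from h import *
s=sense();print(s)
for n in ['side','top','wrist']:
    f=grab_frame(n);save(f,n+'0.png');print(n,{k:v for k,v in f.items() if k not in('pixels','z_map')})
print(sense()['clock'])
E
```

```text
pics
{'clock': 0.0, 'joints': array([ 1.03400393e+00,  3.42713799e-01,  1.52503302e+00, -1.28800831e-05,
        1.27541061e+00, -1.46019074e-01]), 'dq': array([ 0.00139661,  0.00067264, -0.00073897,  0.00027681, -0.00124075,
       -0.00111511]), 'effort': array([-3.03889392e-04, -4.33661377e+01, -2.46012515e+01, -2.76219916e-04,
        7.68328813e-03,  2.21489984e-05]), 'position': array([0.19976853, 0.48509346, 0.24962499]), 'tool_rot': array([-2.56147538e-04,  1.94143950e-01,  9.80972739e-01, -7.39291313e-04]), 'ft_force': array([ 0.41644521, -0.65189556,  0.42171174]), 'moment': array([ 0.00348918,  0.00024814, -0.01467981]), 'grip_width': 0.9945747541376497}
side {'fx': 402.95123772247695, 'fy': 402.95123772247695, 'cx': 274.7011757833771, 'cy': 208.53764730470257, 'k1': -0.03986442675160233, 'R': array([[ 0.94358901, -0.3306209 ,  0.01815512],
       [-0.17484636, -0.54407186, -0.8206184 ],
       [ 0.28119128,  0.77115215, -0.57118809]]), 't': array([-0.50879792,  0.1667258 ,  0.80866498])}
top {'fx': 491.2478355061757, 'fy': 491.2478355061757, 'cx': 287.8901621603831, 'cy': 197.94791407289202, 'k1': -0.012704675261387587, 'R': array([[ 0.06465308, -0.99790727,  0.00103048],
       [-0.97067656, -0.06312836, -0.2319522 ],
       [ 0.23153184,  0.01399616, -0.97272664]]), 't': array([-0.01559756,  0.53691103,  1.05819782])}
wrist {'fx': 311.95727014339667, 'fy': 311.95727014339667, 'cx': 281.11647864492284, 'cy': 210.14933231959523, 'k1': -0.04312023251504489, 'tool_from_camera': array([[ 1.72135408e-03, -9.56982018e-01, -2.90142127e-01,
         7.50384165e-02],
       [ 9.99998196e-01,  1.88023516e-03, -2.68834695e-04,
         2.25895636e-04],
       [ 8.02805399e-04, -2.90141141e-01,  9.56983529e-01,
        -1.23960644e-01],
       [ 0.00000000e+00,  0.00000000e+00,  0.00000000e+00,
         1.00000000e+00]])}
0.15
```

View pics/top0.png

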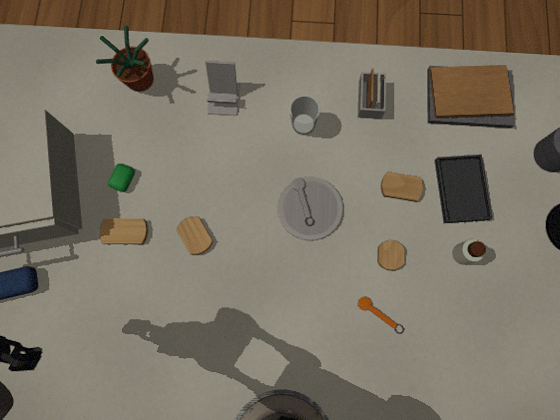

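View pics/side0.png

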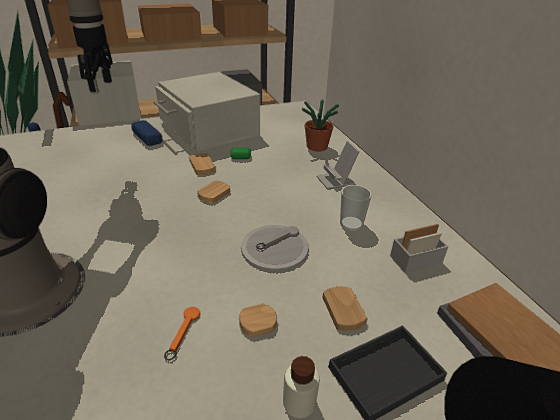

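View pics/wrist0.png

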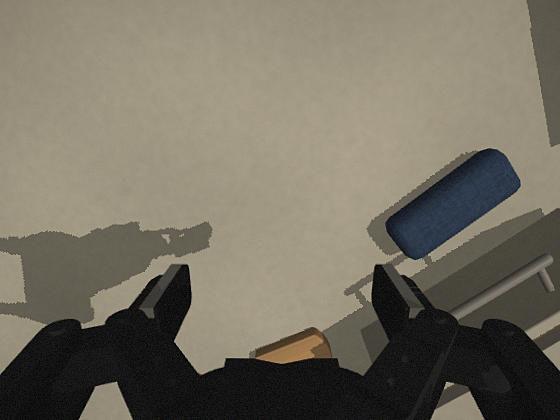

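The top picture shows the steel keychain on the plate at (303,200). The orange spoon at (380,314) is the look-alike, so I'm leaving it. There are four discs, at (123,231), (193,235), (402,186) and (391,254). The jar is at (474,250), the tray at (464,188), the tumbler at (304,115) and the earbud case at (121,178). The board at (472,90) is no disc. I choose the bare steel spoon on the plate and will measure everything next.

```bash
cat >> h.py <<'E'
def cloud(f, s=None):
    """world points for every pixel HxWx3 (nan where none)"""
    h,w=f['z_map'].shape
    v,u=np.mgrid[0:h,0:w]
    K=np.array([[f['fx'],0,f['cx']],[0,f['fy'],f['cy']],[0,0,1.]])
    p=cv2.undistortPoints(np.stack([u.ravel(),v.ravel()],1).astype(float).reshape(-1,1,2),K,np.array([f['k1'],0,0,0.])).reshape(h,w,2)
    z=f['z_map'].astype(float); z=np.where(z>0,z,np.nan)
    P=np.dstack([p[...,0]*z,p[...,1]*z,z])
    if 'R' in f: return (P-f['t'])@f['R']
    T=f['tool_from_camera']; P=P@T[:3,:3].T+T[:3,3]
    from scipy.spatial.transform import Rotation as Ro
    q=s['tool_rot']; R=Ro.from_quat([q[1],q[2],q[3],q[0]]).as_matrix()
    return P@R.T+s['position']
def wood(f):
    hsv=cv2.cvtColor(f['pixels'],cv2.COLOR_BGR2HSV)
    return hsv
E
python3 - <<'E'
from h import *
f=grab_frame('top');C=cloud(f);hsv=wood(f)
big=cv2.resize(f['pixels'][150:350,80:520],None,fx=1.8,fy=1.8,interpolation=cv2.INTER_CUBIC);cv2.imwrite('pics/crop1.png',big)
for n,(u,v) in dict(d1=(123,231),d2=(193,235),d3=(402,186),d4=(391,254),jar=(477,248),plate=(325,215),tab=(250,280)).items(): print(n,hsv[v,u],C[v,u].round(4))
m=((hsv[...,0]>8)&(hsv[...,0]<20)&(hsv[...,1]>85)&(hsv[...,2]>60)&(C[...,2]>0.011)&(C[...,2]<0.035)).astype(np.uint8)
n,l,st,ce=cv2.connectedComponentsWithStats(m)
for i in range(1,n):
    if st[i,4]<150: continue
    P=C[l==i];z=np.median(P[:,2]);P=P[P[:,2]>0.0135]
    r=cv2.minAreaRect(P[:,:2].astype(np.float32)*1000)
    print(ce[i].round(),st[i,4],'z',z.round(4),'rect',r,P.mean(0).round(4))
m=((abs(C[...,2]-.01)<.003)).astype(np.uint8)
# plate
P=C[150:260,260:360].reshape(-1,3);P=P[(P[:,2]>.007)&(P[:,2]<.013)]
print('plate',cv2.minEnclosingCircle(P[:,:2].astype(np.float32)),P.mean(0))
P=C[150:260,260:360].reshape(-1,3);P=P[(P[:,2]>.0155)&(P[:,2]<.03)]
print('key',len(P),P.mean(0),cv2.minAreaRect(P[:,:2].astype(np.float32)*1000))
P=C[140:235,425:500].reshape(-1,3);P=P[(P[:,2]>.017)&(P[:,2]<.027)]
print('tray',len(P),cv2.minAreaRect(P[:,:2].astype(np.float32)*1000))
P=C[225:275,450:500].reshape(-1,3);P=P[(P[:,2]>.09)]
print('jar',len(P),P.mean(0),cv2.minEnclosingCircle(P[:,:2].astype(np.float32)))
P=C[90:140,285:325].reshape(-1,3);P=P[(P[:,2]>.08)]
print('tumb',len(P),cv2.minEnclosingCircle(P[:,:2].astype(np.float32)))
P=C[155:200,100:140].reshape(-1,3);P=P[(P[:,2]>.02)]
print('ear',len(P),cv2.minAreaRect(P[:,:2].astype(np.float32)*1000))
E
```

```text
d1 [ 17 118 151] [0.4432 0.4005 0.0167]
d2 [ 17 123 139] [0.4445 0.2354 0.0173]
d3 [ 17 128 129] [ 0.5938 -0.2501  0.021 ]
d4 [ 17 127 139] [ 0.4294 -0.2264  0.0213]
jar [  8 154  68] [ 0.4437 -0.3957  0.1001]
plate [ 18  22 116] [ 0.513  -0.0705  0.0129]
tab [ 22  34 141] [ 0.351   0.0958 -0.0066]
[402. 186.] 939 z 0.0187 rect ((595.2656860351562, -250.123046875), (99.58914947509766, 59.4600830078125), 84.51082611083984) [ 0.5947 -0.2501  0.0188]
[194. 235.] 864 z 0.0182 rect ((445.25762939453125, 233.51934814453125), (87.31903076171875, 59.12069320678711), 35.73808670043945) [0.4447 0.233  0.0184]
[123. 231.] 1102 z 0.0182 rect ((444.78753662109375, 400.9648742675781), (60.00767517089844, 108.25286102294922), 3.676469326019287) [0.4441 0.401  0.0183]
[391. 255.] 657 z 0.0188 rect ((428.8190002441406, -225.8299560546875), (67.50428771972656, 58.82474899291992), 0.10685519874095917) [ 0.4285 -0.2262  0.0189]
plate ((0.5372781753540039, -0.05875460430979729), 0.15322580933570862) [ 0.52587932 -0.03463318  0.01036885]
key 344 [ 0.55097418 -0.01747972  0.01925372] ((535.5023803710938, -26.865676879882812), (141.604248046875, 127.36907196044922), 32.41273880004883)
tray 545 ((600.5101318359375, -397.07232666015625), (158.8999481201172, 112.2451171875), 7.612473487854004)
jar 213 [ 0.44343721 -0.39590396  0.10018048] ((0.4428951144218445, -0.3983151912689209), 0.018391652032732964)
tumb 269 ((0.7440024018287659, -0.0049616196192801), 0.036063626408576965)
ear 458 ((574.1555786132812, 421.79119873046875), (48.25128173828125, 63.596004486083984), 72.59072875976562)
```

View pics/crop1.png

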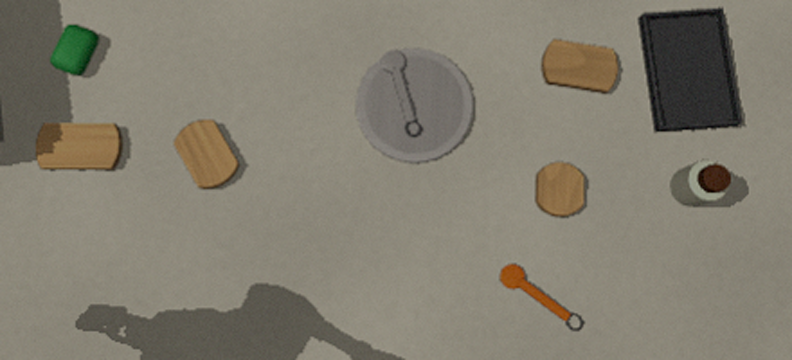

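Run:
```python
from h import *
s=sense()
f=grab_frame('top');C=cloud(f);g=cv2.cvtColor(f['pixels'],cv2.COLOR_BGR2GRAY)
# plane check on table
for box in [(260,300,200,260),(40,60,250,290),(290,340,420,480)]:
    P=C[box[0]:box[1],box[2]:box[3]].reshape(-1,3);print('tablez',np.nanmedian(P[:,2]))
# plate: avg depth, and edge
Z=cv2.medianBlur(np.nan_to_num(C[...,2]).astype(np.float32),5)
m=((Z>.0055)&(Z<.03)).astype(np.uint8);m=cv2.morphologyEx(m,cv2.MORPH_OPEN,np.ones((5,5)))
n,l,st,ce=cv2.connectedComponentsWithStats(m);i=l[215,325];print(st[i],ce[i])
cn=max(cv2.findContours((l==i).astype(np.uint8),0,cv2.CHAIN_APPROX_NONE)[0],key=cv2.contourArea)[:,0]
# project pixel rays to z=.01
K=np.array([[f['fx'],0,f['cx']],[0,f['fy'],f['cy']],[0,0,1.]])
def onz(uv,z):
    p=cv2.undistortPoints(np.array(uv,float).reshape(-1,1,2),K,np.array([f['k1'],0,0,0.]))[:,0]
    d=np.c_[p,np.ones(len(p))]@f['R'];o=-f['R'].T@f['t'];return o+d*((z-o[2])/d[:,2])[:,None]
W=onz(cn,.01);print('plate',cv2.minEnclosingCircle((W[:,:2]*1000).astype(np.float32)),cv2.fitEllipse((W[:,:2]*1000).astype(np.float32)))
k=((Z>.0148)&(Z<.03)&(l==i));P=C[k];print('key',k.sum(),cv2.minAreaRect((P[:,:2]*1000).astype(np.float32)),P.mean(0), np.linalg.svd(P[:,:2]-P[:,:2].mean(0),full_matrices=False)[2][0])
# obstacles z>.05
for (a,b,c,d) in [(110,300,0,85)]:
    P=C[a:b,c:d].reshape(-1,3);P=P[P[:,2]>.05];print('oven',P.min(0),P.max(0)); Q=P[P[:,0]<.55]
    for x in np.arange(.38,.75,.03):
        q=P[abs(P[:,0]-x)<.015]
        if len(q): print(x.round(2),'ymin',q[:,1].min().round(3),'z there',q[q[:,1].argmin(),2].round(3),'zmax',q[:,2].max().round(3))
print(s['clock'])
c=cv2.resize(f['pixels'][165:250,265:355],None,fx=6,fy=6,interpolation=cv2.INTER_CUBIC);cv2.imwrite('pics/key.png',c)
```

```text
tablez 0.0005136907818403758
tablez 0.0002787396263938247
tablez 0.0010147248831463773
[ 278  176   64   64 3254] [309.39121082 207.57498463]
plate ((531.4840087890625, -32.195159912109375), 78.85734558105469) ((530.430908203125, -32.614166259765625), (151.99990844726562, 154.13436889648438), 103.14370727539062)
key 281 ((550.6556396484375, -9.3934326171875), (98.37725067138672, 27.159807205200195), 13.451384544372559) [ 0.5577006  -0.01064139  0.01940207] [-0.94564317 -0.32520609]
oven [0.36033979 0.50362549 0.05009467] [0.68314417 0.66227974 0.15686014]
0.38 ymin 0.574 z there 0.117 zmax 0.122
0.41 ymin 0.53 z there 0.089 zmax 0.153
0.44 ymin 0.504 z there 0.053 zmax 0.155
0.47 ymin 0.507 z there 0.097 zmax 0.156
0.5 ymin 0.514 z there 0.064 zmax 0.157
0.53 ymin 0.522 z there 0.097 zmax 0.157
0.56 ymin 0.53 z there 0.061 zmax 0.155
0.59 ymin 0.538 z there 0.078 zmax 0.155
0.62 ymin 0.545 z there 0.134 zmax 0.155
0.65 ymin 0.553 z there 0.114 zmax 0.155
0.68 ymin 0.56 z there 0.153 zmax 0.156
0.2
```

View pics/key.png

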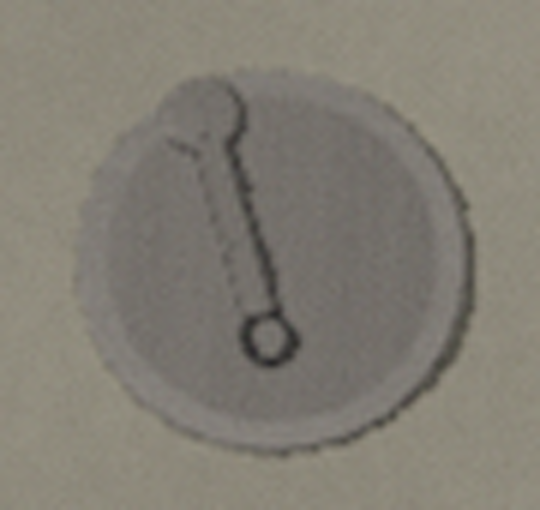

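The crop confirms a bare grey steel spoon on the plate. Its bowl is near pixel (298,183) and its ring near (310,222). I'll write a planner helper and hover over it.

```bash
cat >> h.py <<'E'
from scipy.spatial.transform import Rotation as Ro
import json
def R_of(s): q=s['tool_rot'];return Ro.from_quat([q[1],q[2],q[3],q[0]])
def st():
    s=sense();open('log.txt','a').write(json.dumps([list(map(float,s['joints'])),list(map(float,s['position'])),list(map(float,s['tool_rot']))])+'\n')
    return s
def Rdown(ydir):
    """tool pointing down with jaws along world angle ydir (rad)"""
    y=np.array([np.cos(ydir),np.sin(ydir),0]);z=np.array([0,0,-1.]);return Ro.from_matrix(np.c_[np.cross(y,z),y,z])
def plan(pos,Rt,sym=True):
    s=st();R=R_of(s)
    c=[Rt,Rt*Ro.from_rotvec([0,0,np.pi])] if sym else [Rt]
    Rt=min(c,key=lambda r:(R.inv()*r).magnitude()); 
    w=(R.inv()*Rt).as_rotvec()/1.5
    print('t',round(s['clock'],2),'pos',s['position'].round(4),'q',s['joints'].round(2),'F',s['ft_force'].round(1),'grip',round(s['grip_width'],3))
    d=np.array(pos)-s['position']
    print('turn units',w.round(4),'| shift now-axes',(R.inv().apply(d)/.04).round(3),'| shift after-turn axes',(Rt.inv().apply(d)/.04).round(3))
def onz(f,uv,z):
    K=np.array([[f['fx'],0,f['cx']],[0,f['fy'],f['cy']],[0,0,1.]])
    p=cv2.undistortPoints(np.array(uv,float).reshape(-1,1,2),K,np.array([f['k1'],0,0,0.]))[:,0]
    d=np.c_[p,np.ones(len(p))]@f['R'];o=-f['R'].T@f['t'];return o+d*((z-o[2])/d[:,2])[:,None]
E
python3 - <<'E'
from h import *
f=grab_frame('top')
W=onz(f,[(298.3,183),(310,221.7),(304.7,203)],.018);print(W)
a=W[0]-W[1];th=np.arctan2(a[1],a[0]);print('len',np.linalg.norm(a),'deg',np.degrees(th))
plan([*(W[2][:2]),.2],Rdown(th+np.pi/2))
E
```

```text
[[ 0.58587562 -0.00263281  0.018     ]
 [ 0.49364201 -0.03570152  0.018     ]
 [ 0.53783408 -0.02071252  0.018     ]]
len 0.09798254435261651 deg 19.724383142849067
t 0.3 pos [0.1999 0.4853 0.2501] q [ 1.03  0.34  1.52  0.    1.28 -0.15] F [ 0.2 -0.2  0. ] grip 0.997
turn units [-3.0e-04 -2.0e-04 -4.9e-01] | shift now-axes [-12.63   -8.479   1.255] | shift after-turn axes [ -3.682 -14.76    1.252]
```

Call:
drive_tool(moves=[[[0, 0, -0.07], [0, 0, 0], 1], [[0, 0, -0.07], [0, 0, 0], 1], [[0, 0, -0.07], [0, 0, 0], 1], [[0, 0, -0.07], [0, 0, 0], 1], [[0, 0, -0.07], [0, 0, 0], 1], [[0, 0, -0.07], [0, 0, 0], 1], [[0, 0, -0.07], [0, 0, 0], 1]])

```text
clock: 0.88
position: [0.1997, 0.485, 0.2494]
tool_rot: [-0.001, -0.187, 0.982, -0.001]
ft_force: [-0.5, 0.4, -0.2]
grip_width: 0.999
```

Call:
drive_tool(moves=[[[0, 0, 0], [-0.2, -0.8, 0.07], 1], [[0, 0, 0], [-0.2, -0.8, 0.07], 1], [[0, 0, 0], [-0.2, -0.8, 0.07], 1], [[0, 0, 0], [-0.2, -0.8, 0.07], 1], [[0, 0, 0], [-0.2, -0.8, 0.07], 1], [[0, 0, 0], [-0.2, -0.8, 0.07], 1], [[0, 0, 0], [-0.2, -0.8, 0.07], 1], [[0, 0, 0], [-0.2, -0.8, 0.07], 1], [[0, 0, 0], [-0.2, -0.8, 0.07], 1], [[0, 0, 0], [-0.2, -0.8, 0.07], 1], [[0, 0, 0], [-0.2, -0.8, 0.07], 1], [[0, 0, 0], [-0.2, -0.8, 0.07], 1], [[0, 0, 0], [-0.2, -0.8, 0.07], 1], [[0, 0, 0], [-0.2, -0.8, 0.07], 1], [[0, 0, 0], [-0.2, -0.8, 0.07], 1], [[0, 0, 0], [-0.2, -0.8, 0.07], 1], [[0, 0, 0], [-0.2, -0.8, 0.07], 1], [[0, 0, 0], [-0.2, -0.8, 0.07], 1]])

```text
clock: 2.38
position: [0.5612, -0.0125, 0.1969]
tool_rot: [0.001, -0.195, 0.981, 0.001]
ft_force: [0.9, 0.0, 0.3]
grip_width: 1.001
```

Run:
```python
from h import *
plan([.5378,-.0207,.2],Rdown(np.radians(109.7)))
s=sense();f=grab_frame('wrist');save(f,'w1.png')
```

```text
t 2.38 pos [ 0.5612 -0.0125  0.1969] q [-0.16  0.45  1.51  0.    1.18 -2.13] F [0.9 0.  0.3] grip 1.001
turn units [0.0015 0.0021 0.033 ] | shift now-axes [ 0.618  0.034 -0.078] | shift after-turn axes [ 0.619  0.003 -0.076]
```

View pics/w1.png

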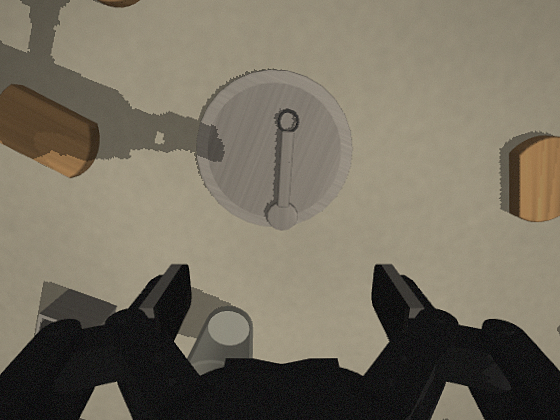

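The wrist view shows the spoon's ring at (288,121), its bowl at (281,216) and the bar between. The plate is centred near (275,148).

```bash
cat >> h.py <<'E'
def wonz(f,s,uv,z):
    K=np.array([[f['fx'],0,f['cx']],[0,f['fy'],f['cy']],[0,0,1.]])
    p=cv2.undistortPoints(np.array(uv,float).reshape(-1,1,2),K,np.array([f['k1'],0,0,0.]))[:,0]
    T=f['tool_from_camera'];R=R_of(s)
    d=R.apply(np.c_[p,np.ones(len(p))]@T[:3,:3].T);o=R.apply(T[:3,3])+s['position']
    return o+d*((z-o[2])/d[:,2])[:,None]
E
python3 - <<'E'
from h import *
s=sense();f=grab_frame('wrist')
W=wonz(f,s,[(288,121),(281.5,216)],.017);print(W)
a=W[1]-W[0];print(np.linalg.norm(a),np.degrees(np.arctan2(a[1],a[0])))
C=cloud(f,s)
P=C[60:235,190:360].reshape(-1,3)
Z=cv2.medianBlur(np.nan_to_num(C[...,2]).astype(np.float32),3)
print('table',np.nanmedian(C[240:260,240:330,2]),'plate',np.nanmedian(C[130:170,310:335,2]))
m=(Z>.006)&(Z<.03);m[:, :185]=0;m[:,365:]=0;m[240:]=0;m[:60]=0
cn=max(cv2.findContours(cv2.morphologyEx(m.astype(np.uint8),cv2.MORPH_OPEN,np.ones((5,5))),0,cv2.CHAIN_APPROX_NONE)[0],key=cv2.contourArea)[:,0]
W=wonz(f,s,cn,.01)[:,:2]*1000
print('plate',cv2.minEnclosingCircle(W.astype(np.float32)),cv2.fitEllipse(W.astype(np.float32)))
g=cv2.Canny(cv2.cvtColor(f['pixels'],cv2.COLOR_BGR2GRAY),30,80)
# fit bar by height
m2=m&(Z>.0155);P=C[m2][:,:2]*1000;print('key',m2.sum(),P.mean(0),cv2.minAreaRect(P.astype(np.float32)))
E
```

```text
[[ 0.49763696 -0.03750899  0.017     ]
 [ 0.58647505 -0.00734378  0.017     ]]
0.09381975432338212 18.755057835324994
table 0.00039410552562357815 plate 0.01070379906636107
plate ((529.8267211914062, -32.041465759277344), 79.36782836914062) ((528.0262451171875, -32.67045211791992), (152.54811096191406, 154.54420471191406), 124.89785766601562)
key 1738 [nan nan] ((539.7122802734375, -12.950035095214844), (116.55071258544922, 20.475072860717773), 21.578575134277344)
```

Run:
```python
from h import *
plan([.541,-.021,.08],Rdown(np.radians(109.1)))
```

```text
t 2.48 pos [ 0.5625 -0.0149  0.1962] q [-0.16  0.46  1.5   0.    1.18 -2.12] F [ 0.2  0.5 -0.2] grip 1.003
turn units [0.0005 0.0023 0.0372] | shift now-axes [0.566 0.062 2.902] | shift after-turn axes [0.559 0.033 2.904]
```

Call:
drive_tool(moves=[[[0, 0, 0.037], [0, 0, 0], 0], [[0, 0, 0], [0.14, 0.01, 0.6], 0], [[0, 0, 0], [0.14, 0.01, 0.6], 0], [[0, 0, 0], [0.14, 0.01, 0.6], 0], [[0, 0, 0], [0.14, 0.01, 0.6], 0], [[0, 0, 0], [0, 0, 0.4], 0], [[0, 0, 0], [0, 0, 0], 0]])

```text
clock: 3.07
position: [0.5403, -0.0197, 0.0811]
tool_rot: [0.003, -0.163, 0.987, 0.001]
ft_force: [0.7, -0.7, 0.5]
grip_width: 0.499
```

Run:
```python
from h import *
plan([.541,-.021,.031],Rdown(np.radians(109.1)))
s=sense();f=grab_frame('wrist');save(f,'w2.png')
```

```text
t 3.07 pos [ 0.5403 -0.0197  0.0811] q [-0.18  0.56  1.7   0.    0.88 -2.08] F [ 0.7 -0.7  0.5] grip 0.499
turn units [ 0.0004  0.0043 -0.0037] | shift now-axes [ 0.003 -0.037  1.251] | shift after-turn axes [-0.005 -0.036  1.251]
```

View pics/w2.png

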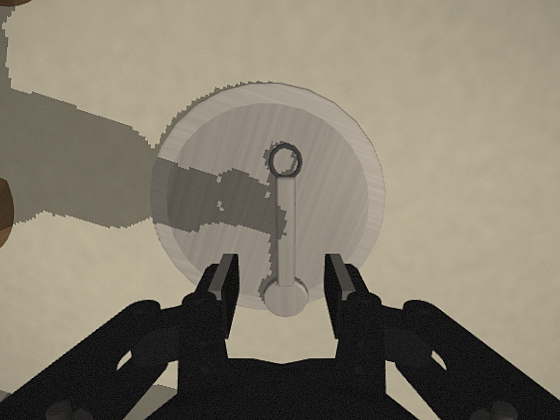

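The bar at (286,230) sits midway between the fingers at 228 and 340, so I'll descend and grip.

Call:
drive_tool(moves=[[[0, 0, 0], [0, -0.02, 0.4], 0], [[0, 0, 0], [0, -0.01, 0.4], 0], [[0, 0, 0], [0, 0, 0.3], 0], [[0, 0, 0], [0, 0, 0.13], 0], [[0, 0, 0], [0, 0, 0], 0]])

```text
clock: 3.53
position: [0.5461, -0.0196, 0.0384]
tool_rot: [0.009, -0.164, 0.986, -0.001]
ft_force: [0.5, 1.4, -0.7]
grip_width: 0.499
```

Call:
drive_tool(moves=[[[0, 0, 0], [0, 0, 0], -1], [[0, 0, 0], [0, 0, 0], -1], [[0, 0, 0], [0, 0, 0], -1], [[0, 0, 0], [0, 0, 0], -1], [[0, 0, 0], [0, 0, 0], -1], [[0, 0, 0], [0, 0, 0], -1]])

```text
clock: 4.03
position: [0.549, -0.0195, 0.0435]
tool_rot: [0.013, -0.165, 0.986, -0.002]
ft_force: [-0.5, -0.2, -0.1]
grip_width: 0.001
```

Run:
```python
from h import *
plan([.541,-.021,.031],Rdown(np.radians(109.1)))
s=sense();print(s['effort'].round(2),s['dq'].round(3))
s=sense();f=grab_frame('wrist');save(f,'w3.png')
f=grab_frame('side');save(f,'s3.png')
print(sense()['position'])
```

```text
t 4.03 pos [ 0.549  -0.0195  0.0435] q [-0.18  0.62  1.71  0.01  0.78 -2.08] F [-0.5 -0.2 -0.1] grip 0.001
turn units [-0.0059  0.0161 -0.0018] | shift now-axes [0.208 0.031 0.308] | shift after-turn axes [0.201 0.029 0.313]
[ 2.000e-02 -4.966e+01 -1.715e+01  1.000e-02 -1.100e-01  0.000e+00] [ 0.002 -0.008 -0.004 -0.001  0.006  0.001]
[ 0.54889858 -0.01949608  0.04336764]
```

View pics/w3.png

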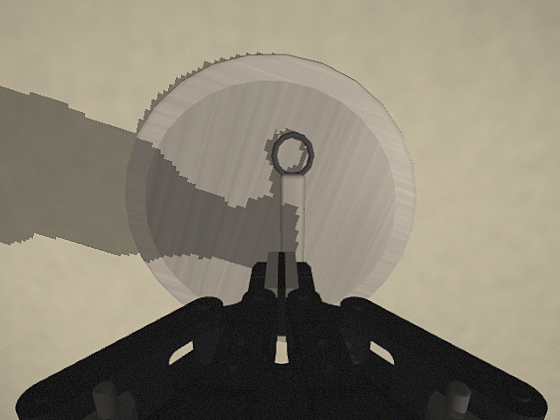

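View pics/s3.png

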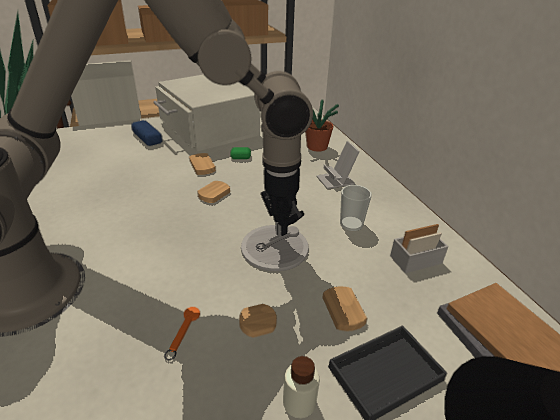

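The fingers closed just above the bar: the descent came up short at z=0.038 and some tilt crept in. I'll open, correct the tilt, descend fully and check before closing.

Call:
drive_tool(moves=[[[0, 0, 0], [0, 0, 0], 0], [[-0.003, 0.01, 0], [0.05, 0, 0], 0], [[-0.003, 0.006, 0], [0.05, 0, 0], 0], [[0, 0, 0], [0.1, 0, 0], 0], [[0, 0, 0], [0, 0, 0], 0]])

```text
clock: 4.55
position: [0.5404, -0.0223, 0.043]
tool_rot: [-0.002, -0.165, 0.986, 0.001]
ft_force: [-0.7, 0.9, -0.2]
grip_width: 0.502
```

Run:
```python
from h import *
plan([.541,-.021,.031],Rdown(np.radians(109.1)))
```

```text
t 4.55 pos [ 0.5404 -0.0223  0.043 ] q [-0.18  0.62  1.71 -0.    0.81 -2.08] F [-0.7  0.9 -0.2] grip 0.502
turn units [ 0.0012 -0.0024 -0.0018] | shift now-axes [-0.027  0.026  0.301] | shift after-turn axes [-0.026  0.026  0.301]
```

Call:
drive_tool(moves=[[[0, 0, 0], [0, 0.02, 0.15], 0], [[0, 0, 0], [0, 0, 0.15], 0], [[0, 0, 0], [0, 0, 0], 0]])

```text
clock: 4.8
position: [0.5399, -0.0217, 0.0301]
tool_rot: [-0.002, -0.164, 0.986, 0.001]
ft_force: [-0.9, 0.5, -0.1]
grip_width: 0.496
```

Run:
```python
from h import *
plan([.541,-.021,.031],Rdown(np.radians(109.1)))
```

```text
t 4.8 pos [ 0.5399 -0.0217  0.0301] q [-0.18  0.64  1.72 -0.    0.78 -2.08] F [-0.9  0.5 -0.1] grip 0.496
turn units [ 0.001  -0.0021 -0.0021] | shift now-axes [-0.032  0.007 -0.023] | shift after-turn axes [-0.032  0.007 -0.023]
```

Call:
drive_tool(moves=[[[0, 0, 0], [0, 0, -0.03], 0], [[0, 0, 0], [0, 0, 0], -1], [[0, 0, 0], [0, 0, 0], -1], [[0, 0, 0], [0, 0, 0], -1], [[0, 0, 0], [0, 0, 0], -1], [[0, 0, 0], [0, 0, 0], -1]])

```text
clock: 5.3
position: [0.5397, -0.0215, 0.031]
tool_rot: [-0.002, -0.164, 0.986, 0.001]
ft_force: [-0.2, -0.0, -0.9]
grip_width: 0.119
```

Run:
```python
from h import *
plan([.541,-.021,.131],Rdown(np.radians(109.1)))
```

```text
t 5.3 pos [ 0.5397 -0.0215  0.031 ] q [-0.18  0.64  1.72 -0.    0.78 -2.08] F [-0.2 -0.  -0.9] grip 0.119
turn units [ 0.0014 -0.0026 -0.0019] | shift now-axes [-0.025  0.007 -2.501] | shift after-turn axes [-3.500e-02  1.000e-03 -2.501e+00]
```

Call:
drive_tool(moves=[[[0, 0, 0], [0, 0, -0.2], -1], [[0, 0, 0], [0, 0, -0.5], -1], [[0, 0, 0], [0, 0, -0.6], -1], [[0, 0, 0], [0, 0, -0.6], -1], [[0, 0, 0], [0, 0, -0.6], -1], [[0, 0, 0], [0, 0, 0], -1]])

```text
clock: 5.8
position: [0.539, -0.0214, 0.1359]
tool_rot: [-0.004, -0.164, 0.986, 0.001]
ft_force: [1.2, 0.2, -0.5]
grip_width: 0.116
```

Run:
```python
from h import *
plan([.6005,-.397,.13],Rdown(np.radians(97.6)))
f=grab_frame('wrist');save(f,'w4.png')
```

```text
t 5.8 pos [ 0.539  -0.0214  0.1359] q [-0.18  0.49  1.63 -0.    1.03 -2.08] F [ 1.2  0.2 -0.5] grip 0.116
turn units [ 0.0023 -0.0054  0.1318] | shift now-axes [ 1.591 -9.381  0.121] | shift after-turn axes [-0.281 -9.511  0.148]
```

View pics/w4.png

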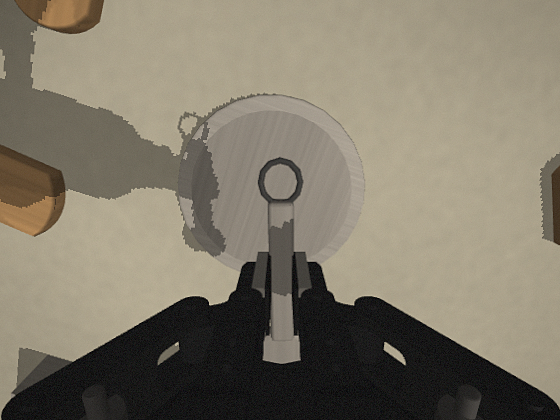

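The keychain is held between the fingers, ring at (280,180), and off the plate. I'm carrying it to the tray.

Call:
drive_tool(moves=[[[0.001, -0.003, 0.066], [0, 0, 0], -1], [[0.001, -0.003, 0.066], [0, 0, 0], -1], [[0, 0, 0], [-0.02, -0.7, 0], -1], [[0, 0, 0], [-0.02, -0.7, 0], -1], [[0, 0, 0], [-0.02, -0.7, 0], -1], [[0, 0, 0], [-0.02, -0.7, 0], -1], [[0, 0, 0], [-0.02, -0.7, 0], -1], [[0, 0, 0], [-0.02, -0.7, 0], -1], [[0, 0, 0], [-0.02, -0.7, 0], -1], [[0, 0, 0], [-0.02, -0.7, 0], -1], [[0, 0, 0], [-0.02, -0.7, 0], -1], [[0, 0, 0], [-0.02, -0.7, 0], -1], [[0, 0, 0], [-0.02, -0.7, 0], -1], [[0, 0, 0], [-0.02, -0.7, 0], -1], [[0, 0, 0], [-0.02, -0.7, 0], -1], [[0, 0, 0], [0, 0, 0], -1]])

```text
clock: 7.18
position: [0.586, -0.3924, 0.115]
tool_rot: [-0.012, -0.063, 0.998, 0.008]
ft_force: [-0.9, 0.4, -1.2]
grip_width: 0.117
```

Run:
```python
from h import *
plan([.6005,-.397,.05],Rdown(np.radians(97.6)))
f=grab_frame('top');save(f,'t5.png')
```

```text
t 7.18 pos [ 0.586  -0.3924  0.115 ] q [-0.7   0.8   1.09 -0.01  1.27 -2.39] F [-0.9  0.4 -1.2] grip 0.117
turn units [ 0.0113 -0.015  -0.0044] | shift now-axes [-0.383 -0.187  1.614] | shift after-turn axes [-0.345 -0.162  1.625]
```

View pics/t5.png

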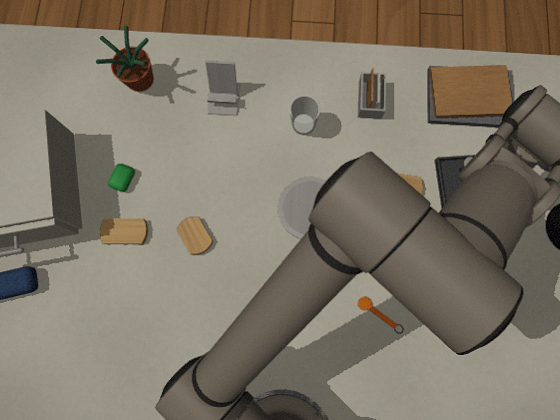

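Call:
drive_tool(moves=[[[0.006, -0.008, -0.002], [-0.17, -0.08, 0], -1], [[0.005, -0.007, -0.002], [-0.17, -0.08, 0], -1], [[0, 0, 0], [0, 0, 0.4], -1], [[0, 0, 0], [0, 0, 0.4], -1], [[0, 0, 0], [0, 0, 0.4], -1], [[0, 0, 0], [0, 0, 0.3], -1], [[0, 0, 0], [0, 0, 0], -1]])

```text
clock: 7.82
position: [0.604, -0.3878, 0.0502]
tool_rot: [0.001, -0.07, 0.998, 0.002]
ft_force: [-0.3, -0.5, -0.5]
grip_width: 0.115
```

Run:
```python
from h import *
plan([.6005,-.397,.027],Rdown(np.radians(97.6)))
f=grab_frame('wrist');save(f,'w6.png')
```

```text
t 7.82 pos [ 0.604  -0.3878  0.0502] q [-0.68  0.88  1.13  0.    1.14 -2.39] F [-0.3 -0.5 -0.5] grip 0.115
turn units [0.0022 0.0017 0.0046] | shift now-axes [ 0.119 -0.217  0.579] | shift after-turn axes [ 0.116 -0.215  0.58 ]
```

View pics/w6.png

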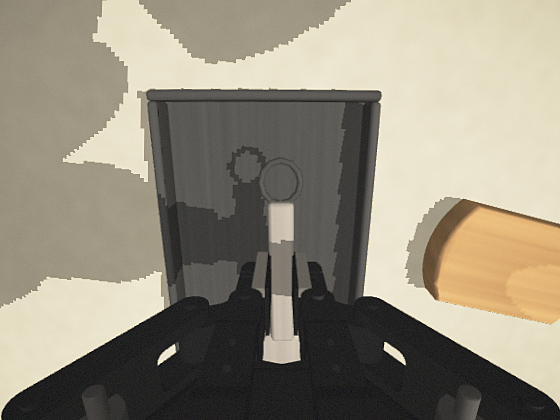

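The keychain is over the tray, with its ring at (281,181) well inside the walls. I'm lowering and releasing it.

Call:
drive_tool(moves=[[[0.001, 0.001, 0.004], [0.06, -0.11, 0.2], -1], [[0, 0, 0], [0.06, -0.11, 0.2], -1], [[0, 0, 0], [0, 0, 0.17], -1], [[0, 0, 0], [0, 0, 0], -1], [[0, 0, 0], [0, 0, 0], -0.2], [[0, 0, 0], [0, 0, 0], -0.2], [[0, 0, 0], [0, 0, 0], -0.2], [[0, 0, 0], [0, 0, -0.2], -0.2], [[0, 0, 0], [0, 0, -0.6], -0.2], [[0, 0, 0], [0, 0, -0.8], -0.2], [[0, 0, 0], [0, 0, -0.8], 0.5]])

```text
clock: 8.78
position: [0.5989, -0.3964, 0.1226]
tool_rot: [-0.002, -0.067, 0.998, 0.004]
ft_force: [1.0, -0.9, -0.7]
grip_width: 0.525
```

Run:
```python
from h import *
plan([.445,.401,.13],Rdown(np.radians(3.5)))
f=grab_frame('wrist');save(f,'w7.png')
```

```text
t 8.78 pos [ 0.5989 -0.3964  0.1226] q [-0.69  0.81  1.06  0.    1.28 -2.4 ] F [ 1.  -0.9 -0.7] grip 0.525
turn units [ 0.0057  0.0016 -0.9989] | shift now-axes [ 1.159 20.27  -0.033] | shift after-turn axes [-20.132   2.624  -0.185]
```

View pics/w7.png

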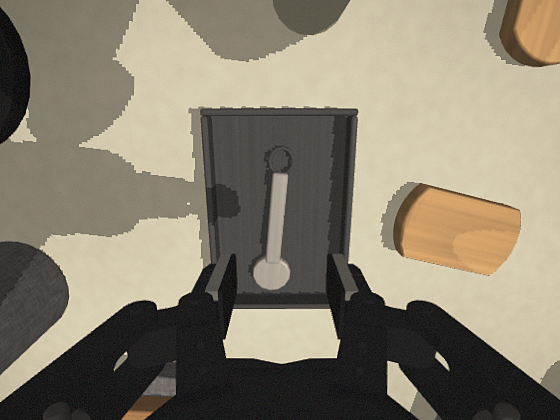

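The keychain lies in the tray, bowl at (271,272) and ring at (279,158). Next is disc A, the 110 mm one at (0.445, 0.401).

Call:
drive_tool(moves=[[[0, 0, 0.079], [0, 0, -0.4], 1], [[0, 0, 0.079], [0, 0, 0], 1], [[0, 0, 0.079], [0, 0, 0], 1], [[0, 0, 0.079], [0, 0, 0], 1], [[0, 0, 0.079], [0, 0, 0], 1], [[0, 0, 0.079], [0, 0, 0], 1], [[0, 0, 0.079], [0, 0, 0], 1], [[0, 0, 0.079], [0, 0, 0], 1], [[0, 0, 0.079], [0, 0, 0], 1], [[0, 0, 0.079], [0, 0, 0], 1], [[0, 0, 0.079], [0, 0, 0], 1], [[0, 0, 0.079], [0, 0, 0], 1], [[0, 0, 0.079], [0, 0, 0], 1], [[0, 0, 0.079], [0, 0, 0], 1]])

```text
clock: 10.0
position: [0.6065, -0.4012, 0.1729]
tool_rot: [0.019, 0.718, 0.696, 0.003]
ft_force: [-0.4, -0.1, 0.2]
grip_width: 1.002
```

Run:
```python
from h import *
plan([.445,.401,.15],Rdown(np.radians(3.5)),False)
```

```text
t 10.0 pos [ 0.6065 -0.4012  0.1729] q [-0.69  0.76  1.01  0.    1.33 -0.66] F [-0.4 -0.1  0.2] grip 1.002
turn units [ 0.0208  0.0155 -0.0617] | shift now-axes [ 1.9924e+01 -4.6760e+00 -1.3000e-02] | shift after-turn axes [20.263 -2.806  0.572]
```

Call:
drive_tool(moves=[[[0.021, 0.015, -0.062], [0, 0, 0], 1], [[0, 0, 0], [0.9, -0.13, 0.02], 1], [[0, 0, 0], [0.9, -0.13, 0.02], 1], [[0, 0, 0], [0.9, -0.13, 0.02], 1], [[0, 0, 0], [0.9, -0.13, 0.02], 1], [[0, 0, 0], [0.9, -0.13, 0.02], 1], [[0, 0, 0], [0.9, -0.13, 0.02], 1], [[0, 0, 0], [0.9, -0.13, 0.02], 1], [[0, 0, 0], [0.9, -0.13, 0.02], 1], [[0, 0, 0], [0.9, -0.13, 0.02], 1], [[0, 0, 0], [0.9, -0.13, 0.02], 1], [[0, 0, 0], [0.9, -0.13, 0.02], 1], [[0, 0, 0], [0.9, -0.13, 0.02], 1], [[0, 0, 0], [0.9, -0.13, 0.02], 1], [[0, 0, 0], [0.9, -0.13, 0.02], 1], [[0, 0, 0], [0.9, -0.13, 0.02], 1], [[0, 0, 0], [0.9, -0.13, 0.02], 1], [[0, 0, 0], [0.9, -0.13, 0.02], 1], [[0, 0, 0], [0.9, -0.13, 0.02], 1]])

```text
clock: 11.58
position: [0.4809, 0.2604, 0.1683]
tool_rot: [0.015, 0.692, 0.721, 0.009]
ft_force: [1.3, -0.5, 0.3]
grip_width: 1.0
```

Run:
```python
from h import *
plan([.445,.401,.15],Rdown(np.radians(3.5)),False)
```

```text
t 11.58 pos [0.4809 0.2604 0.1683] q [ 0.37  0.45  1.6  -0.02  1.06  0.34] F [ 1.3 -0.5  0.3] grip 1.0
turn units [ 0.0224  0.0062 -0.0135] | shift now-axes [ 3.552 -0.767  0.399] | shift after-turn axes [ 3.562 -0.681  0.457]
```

Call:
drive_tool(moves=[[[0.011, 0.003, -0.007], [0.6, -0.2, 0], 1], [[0.011, 0.003, -0.006], [0.6, -0.2, 0], 1], [[0, 0, 0], [0, 0, 0], 1]])

```text
clock: 11.83
position: [0.4599, 0.3171, 0.1708]
tool_rot: [0.0, 0.683, 0.731, 0.003]
ft_force: [-0.4, -0.6, 0.1]
grip_width: 1.001
```

```bash
cat >> h.py <<'E'
def discs_w(name,pts=None,zlo=.008,zhi=.03,ztop=.018):
    """detect wood discs in wrist view; contours from colour, rays on ztop plane"""
    s=st();f=grab_frame('wrist');save(f,name);C=cloud(f,s);hsv=cv2.cvtColor(f['pixels'],cv2.COLOR_BGR2HSV)
    Z=cv2.medianBlur(np.nan_to_num(C[...,2]).astype(np.float32),5)
    m=((hsv[...,0]>8)&(hsv[...,0]<22)&(hsv[...,1]>85)&(abs(Z-ztop)<.005)).astype(np.uint8)
    m=cv2.morphologyEx(m,cv2.MORPH_OPEN,np.ones((3,3)))
    n,l,stt,ce=cv2.connectedComponentsWithStats(m)
    for i in range(1,n):
        if stt[i,4]<400: continue
        cn=max(cv2.findContours((l==i).astype(np.uint8),0,cv2.CHAIN_APPROX_NONE)[0],key=len)[:,0]
        W=wonz(f,s,cn,ztop)[:,:2]*1000
        r=cv2.minAreaRect(W.astype(np.float32));print(ce[i].round(),stt[i].tolist(),'zmed',np.median(Z[l==i]).round(4),'c',np.round(r[0],1),'size',np.round(r[1],1),'ang',round(r[2],1))
E
python3 - <<'E'
from h import *
discs_w('w8.png')
plan([.445,.401,.15],Rdown(np.radians(3.5)),False)
E
```

```text
[269.  97.] [233, 31, 73, 135, 8997] zmed 0.0183 c [443.2 403.2] size [ 59.3 108. ] ang 3.5
[260. 277.] [216, 239, 89, 76, 4474] zmed 0.0184 c [444.3 236.5] size [89.5 60.8] ang 34.4
t 11.88 pos [0.4607 0.3155 0.1709] q [0.46 0.47 1.55 0.   1.11 0.39] F [-0.4 -0.4  0.5] grip 1.0
turn units [ 0.0039 -0.0022  0.0044] | shift now-axes [ 2.158 -0.249  0.527] | shift after-turn axes [ 2.158 -0.26   0.522]
```

View pics/w8.png

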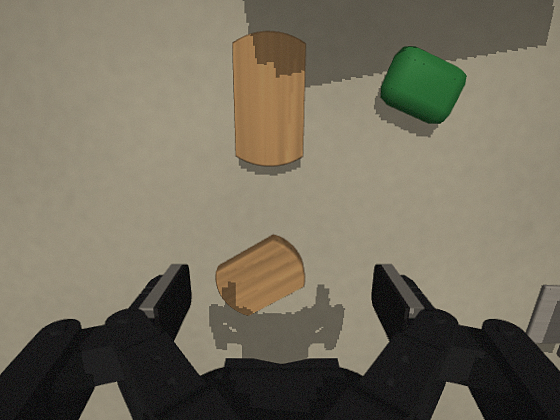

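Call:
drive_tool(moves=[[[0.004, -0.002, 0.004], [0.55, -0.07, 0], 1], [[0, 0, 0], [0.55, -0.06, 0], 1], [[0, 0, 0], [0.55, -0.06, 0.4], 1], [[0, 0, 0], [0.45, -0.06, 0.6], 1], [[0, 0, 0], [0, 0, 0.6], 1], [[0, 0, 0], [0, 0, 0.6], 1], [[0, 0, 0], [0, 0, 0.3], 1], [[0, 0, 0], [0, 0, 0], 1]])

```text
clock: 12.55
position: [0.4526, 0.3979, 0.0751]
tool_rot: [0.004, 0.687, 0.727, 0.008]
ft_force: [-0.2, -0.8, -0.6]
grip_width: 0.997
```

Run:
```python
from h import *
plan([.4437,.402,.021],Rdown(np.radians(3.5)),False)
f=grab_frame('wrist');save(f,'w9.png')
```

```text
t 12.55 pos [0.4526 0.3979 0.0751] q [ 0.6   0.65  1.52 -0.01  0.95  0.54] F [-0.2 -0.8 -0.6] grip 0.997
turn units [ 0.011  -0.003  -0.0034] | shift now-axes [ 0.109 -0.238  1.349] | shift after-turn axes [ 0.116 -0.215  1.352]
```

View pics/w9.png

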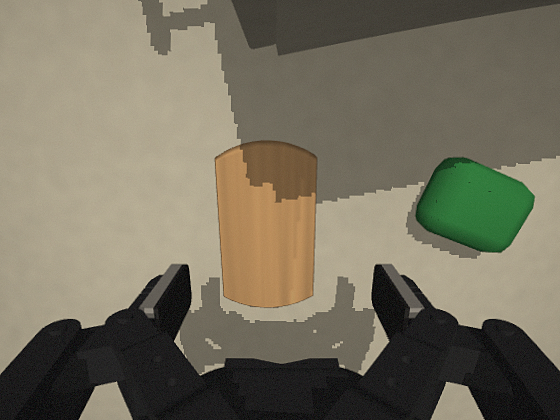

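Call:
drive_tool(moves=[[[0.01, -0.003, -0.003], [0.05, -0.12, 0], 1], [[0, 0, 0], [0.05, -0.1, 0.35], 1], [[0, 0, 0], [0, 0, 0.35], 1], [[0, 0, 0], [0, 0, 0.35], 1], [[0, 0, 0], [0, 0, 0.15], 1], [[0, 0, 0], [0, 0, 0], 1]])

```text
clock: 13.1
position: [0.4495, 0.4021, 0.0367]
tool_rot: [0.002, 0.687, 0.727, 0.007]
ft_force: [-0.0, -1.0, 0.4]
grip_width: 1.002
```

Run:
```python
from h import *
plan([.4437,.402,.021],Rdown(np.radians(3.5)),False)
```

```text
t 13.1 pos [0.4495 0.4021 0.0367] q [ 0.6   0.71  1.55 -0.    0.87  0.55] F [-0.  -1.   0.4] grip 1.002
turn units [ 0.0084 -0.0046 -0.0027] | shift now-axes [ 0.003 -0.149  0.39 ] | shift after-turn axes [ 0.006 -0.144  0.392]
```

Call:
drive_tool(moves=[[[0.008, -0.004, -0.002], [0, -0.13, 0.15], 1], [[0, 0, 0], [0, -0.03, 0.15], 1], [[0, 0, 0], [0, 0, 0.1], 1], [[0, 0, 0], [0, 0, 0], 1]])

```text
clock: 13.43
position: [0.4444, 0.4026, 0.0231]
tool_rot: [0.0, 0.686, 0.728, 0.002]
ft_force: [-0.9, -0.2, 0.6]
grip_width: 1.001
```

Run:
```python
from h import *
plan([.4437,.402,.021],Rdown(np.radians(3.5)),False)
```

```text
t 13.43 pos [0.4444 0.4026 0.0231] q [0.61 0.73 1.56 0.   0.85 0.55] F [-0.9 -0.2  0.6] grip 1.001
turn units [ 0.0025 -0.0021 -0.0008] | shift now-axes [-0.013 -0.019  0.053] | shift after-turn axes [-0.013 -0.019  0.053]
```

Call:
drive_tool(moves=[[[0.002, -0.002, 0], [0, -0.02, 0.17], 1], [[0, 0, 0], [0, 0, 0.03], 1], [[0, 0, 0], [0, 0, 0], -1], [[0, 0, 0], [0, 0, 0], -1], [[0, 0, 0], [0, 0, 0], -1], [[0, 0, 0], [0, 0, 0], -1], [[0, 0, 0], [0, 0, 0], -1]])

```text
clock: 14.02
position: [0.4441, 0.4031, 0.0153]
tool_rot: [0.0, 0.686, 0.728, 0.001]
ft_force: [-0.2, -0.5, -0.1]
grip_width: 0.685
```

Run:
```python
from h import *
plan([.4437,.402,.021],Rdown(np.radians(3.5)),False)
f=grab_frame('wrist');save(f,'w10.png')
```

```text
t 14.02 pos [0.4441 0.4031 0.0153] q [ 0.61  0.74  1.56 -0.    0.84  0.55] F [-0.2 -0.5 -0.1] grip 0.685
turn units [ 0.0012 -0.0004 -0.0006] | shift now-axes [-0.026 -0.011 -0.142] | shift after-turn axes [-0.026 -0.011 -0.142]
```

View pics/w10.png

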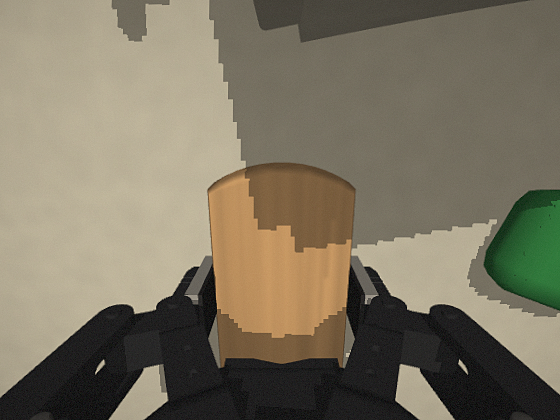

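Disc A is gripped, with the opening reading 0.685 for the 60 mm flats. I'm lifting it and taking it to the plate.

Call:
drive_tool(moves=[[[0, 0, 0], [0, 0, -0.3], -1], [[0, 0, 0], [0, 0, -0.7], -1], [[0, 0, 0], [0, 0, -0.7], -1], [[0, 0, 0], [0, 0, -0.7], -1], [[0, 0, 0], [-0.3, 0.1, 0], -1], [[0, 0, 0], [-0.7, 0.15, 0], -1], [[0, 0, 0], [-0.7, 0.15, 0], -1], [[0, 0, 0], [-0.7, 0.15, 0], -1], [[0, 0, 0], [-0.7, 0.15, 0], -1], [[0, 0, 0], [-0.7, 0.15, 0], -1], [[0, 0, 0], [-0.7, 0.15, 0], -1], [[0, 0, 0], [-0.7, 0.15, 0], -1], [[0, 0, 0], [-0.7, 0.15, 0], -1], [[0, 0, 0], [-0.7, 0.15, 0], -1], [[0, 0, 0], [-0.7, 0.15, 0], -1]])

```text
clock: 15.32
position: [0.5268, 0.1061, 0.1233]
tool_rot: [0.001, 0.682, 0.731, 0.003]
ft_force: [-0.1, 0.1, -0.6]
grip_width: 0.682
```

Run:
```python
from h import *
plan([.5295,-.0325,.08],Rdown(np.radians(3.5)),False)
```

```text
t 15.32 pos [0.5268 0.1061 0.1233] q [ 0.05  0.5   1.67  0.    0.97 -0.02] F [-0.1  0.1 -0.6] grip 0.682
turn units [ 0.0047 -0.0017  0.0059] | shift now-axes [-3.463 -0.182  1.073] | shift after-turn axes [-3.462 -0.143  1.082]
```

Call:
drive_tool(moves=[[[0.002, -0.001, 0.003], [-0.6, -0.03, 0], -1], [[0.002, -0.001, 0.003], [-0.7, -0.03, 0], -1], [[0, 0, 0], [-0.7, -0.03, 0], -1], [[0, 0, 0], [-0.7, -0.03, 0], -1], [[0, 0, 0], [-0.6, -0.03, 0.2], -1], [[0, 0, 0], [0, 0, 0.4], -1], [[0, 0, 0], [0, 0, 0.4], -1], [[0, 0, 0], [0, 0, 0], -1]])

```text
clock: 15.98
position: [0.53, -0.0427, 0.0865]
tool_rot: [0.004, 0.689, 0.725, 0.001]
ft_force: [0.8, 0.5, -1.5]
grip_width: 0.689
```

Run:
```python
from h import *
plan([.5295,-.0315,.027],Rdown(np.radians(3.5)),False)
discs_w('w11.png',ztop=.1)
f=grab_frame('top');save(f,'t11.png')
```

```text
t 15.98 pos [ 0.53   -0.0427  0.0865] q [-0.22  0.54  1.72 -0.    0.88 -0.27] F [ 0.8  0.5 -1.5] grip 0.689
turn units [ 0.0053  0.0028 -0.0065] | shift now-axes [ 0.287 -0.011  1.486] | shift after-turn axes [0.28  0.004 1.487]
```

View pics/w11.png

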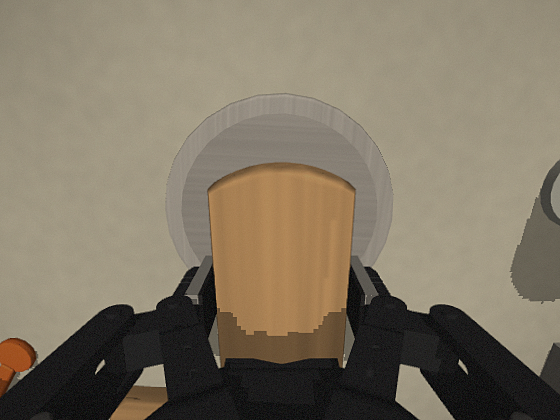

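View pics/t11.png

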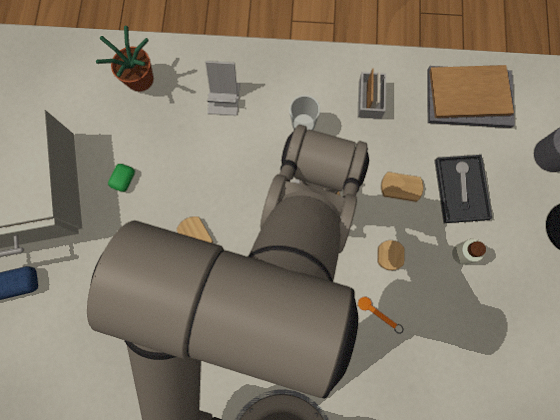

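Call:
drive_tool(moves=[[[0.005, 0.003, -0.006], [0.15, 0, 0.2], -1], [[0, 0, 0], [0.13, 0, 0.4], -1], [[0, 0, 0], [0, 0, 0.4], -1], [[0, 0, 0], [0, 0, 0.3], -1], [[0, 0, 0], [0, 0, 0.1], -1], [[0, 0, 0], [0, 0, 0], -1]])

```text
clock: 16.58
position: [0.5345, -0.0268, 0.0353]
tool_rot: [0.005, 0.682, 0.731, 0.004]
ft_force: [-0.3, 0.6, -0.5]
grip_width: 0.687
```

Run:
```python
from h import *
plan([.5295,-.0315,.0255],Rdown(np.radians(3.5)),False)
```

```text
t 16.58 pos [ 0.5345 -0.0268  0.0353] q [-0.19  0.62  1.75  0.    0.76 -0.26] F [-0.3  0.6 -0.5] grip 0.687
turn units [0.0078 0.0009 0.005 ] | shift now-axes [-0.108 -0.137  0.243] | shift after-turn axes [-0.109 -0.133  0.244]
```

Call:
drive_tool(moves=[[[0.008, 0.001, 0.005], [-0.1, -0.13, 0.06], -1], [[0, 0, 0], [0, 0, 0.1], -1], [[0, 0, 0], [0, 0, 0], -1]])

```text
clock: 16.83
position: [0.5303, -0.0306, 0.0301]
tool_rot: [0.0, 0.685, 0.729, 0.0]
ft_force: [-0.8, -0.1, -1.0]
grip_width: 0.69
```

Run:
```python
from h import *
plan([.5295,-.0315,.0255],Rdown(np.radians(3.5)),False)
```

```text
t 16.83 pos [ 0.5303 -0.0306  0.0301] q [-0.2   0.63  1.75  0.    0.76 -0.26] F [-0.8 -0.1 -1. ] grip 0.69
turn units [0.0006 0.0001 0.0008] | shift now-axes [-0.02  -0.02   0.115] | shift after-turn axes [-0.02  -0.02   0.115]
```

Call:
drive_tool(moves=[[[0, 0, 0], [-0.02, -0.02, 0.1], -1], [[0, 0, 0], [0, 0, 0.02], -1], [[0, 0, 0], [0, 0, 0], -1]])

```text
clock: 17.08
position: [0.5302, -0.032, 0.026]
tool_rot: [0.001, 0.685, 0.729, 0.001]
ft_force: [0.4, 0.2, -1.3]
grip_width: 0.689
```

Run:
```python
from h import *
plan([.5295,-.0315,.0255],Rdown(np.radians(3.5)),False)
```

```text
t 17.08 pos [ 0.5302 -0.032   0.026 ] q [-0.2   0.64  1.76  0.    0.75 -0.27] F [ 0.4  0.2 -1.3] grip 0.689
turn units [0.002  0.0005 0.0006] | shift now-axes [ 0.012 -0.016  0.012] | shift after-turn axes [ 0.012 -0.016  0.012]
```

Call:
drive_tool(moves=[[[0, 0, 0], [0, 0, 0.01], 1], [[0, 0, 0], [0, 0, 0], 1], [[0, 0, 0], [0, 0, 0], 1], [[0, 0, 0], [0, 0, -0.3], 1], [[0, 0, 0], [0, 0, -0.8], 1], [[0, 0, 0], [0, 0, -0.8], 1], [[0, 0, 0], [-0.5, 0, -0.8], 1], [[0, 0, 0], [-0.8, 0, -0.5], 1], [[0, 0, 0], [-0.8, 0, -0.5], 1], [[0, 0, 0], [0, 0, 0], 1], [[0, 0, 0], [0, 0, 0], 1]])

```text
clock: 18.0
position: [0.5349, -0.1183, 0.1814]
tool_rot: [0.002, 0.684, 0.73, 0.0]
ft_force: [-0.6, 0.9, -0.6]
grip_width: 0.998
```

```bash
cat >> h.py <<'E'
def plate_w(f,s,zlo=.006):
    C=cloud(f,s);Z=cv2.medianBlur(np.nan_to_num(C[...,2]).astype(np.float32),5)
    near=np.hypot(C[...,0]-.5295,C[...,1]+.0325)<.1
    m=((Z>zlo)&(Z<.15)&near).astype(np.uint8);m=cv2.morphologyEx(m,cv2.MORPH_OPEN,np.ones((5,5)))
    cn=max(cv2.findContours(m,0,cv2.CHAIN_APPROX_NONE)[0],key=len)[:,0]
    W=wonz(f,s,cn,.01)[:,:2]*1000
    # robust circle fit
    from scipy.optimize import least_squares
    r=least_squares(lambda p:np.hypot(W[:,0]-p[0],W[:,1]-p[1])-p[2],[529,-32,78],loss='soft_l1');print('plate c,r',r.x.round(1))
E
python3 - <<'E'
from h import *
discs_w('w12.png',ztop=.028)
s=sense();f=grab_frame('wrist');plate_w(f,s)
print(s['position'])
E
```

```text
[281.  96.] [246, 30, 73, 135, 9026] zmed 0.0283 c [529.1 -31.8] size [ 59.2 107.7] ang 3.7
plate c,r [527.8 -33.1  76.5]
[ 0.53528725 -0.11846475  0.18162023]
```

View pics/w12.png

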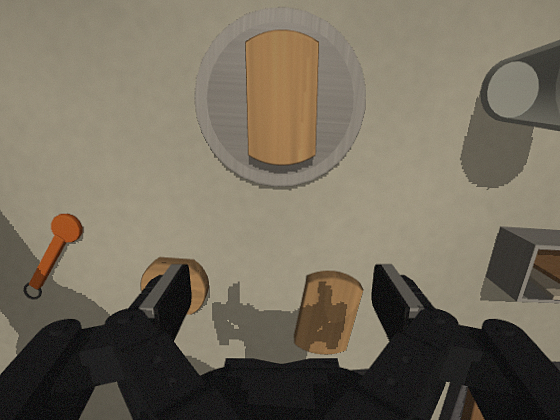

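Disc A lies flat at (529,-32) mm, within about 2 mm of the plate centre. Next is disc B.

Call:
drive_tool(moves=[[[0, 0, 0.02], [-0.7, 0.3, 0], 1], [[0, 0, 0.02], [-0.7, 0.3, 0], 1], [[0, 0, 0.02], [-0.7, 0.3, 0], 1], [[0, 0, 0.02], [-0.7, 0.3, 0], 1], [[0, 0, 0.015], [-0.7, 0.3, 0], 1], [[0, 0, 0], [-0.7, 0.3, 0], 1], [[0, 0, 0], [0, 0, 0], 1]])

```text
clock: 18.68
position: [0.6059, -0.2804, 0.1709]
tool_rot: [-0.007, 0.732, 0.682, -0.002]
ft_force: [-0.1, 0.5, -0.9]
grip_width: 1.0
```

Run:
```python
from h import *
discs_w('w13.png',ztop=.018)
plan([.595,-.25,.1],Rdown(np.radians(-5.5)),False)
```

```text
[269. 166.] [236, 112, 68, 110, 6816] zmed 0.0185 c [ 594.  -250.1] size [98.4 58.9] ang 83.8
[ 86. 155.] [48, 122, 76, 68, 4251] zmed 0.0184 c [ 428.8 -226.7] size [59.3 71. ] ang 89.4
t 18.73 pos [ 0.6052 -0.2777  0.1704] q [-0.55  0.67  1.19  0.    1.3  -0.48] F [ 0.6  1.4 -0.2] grip 1.003
turn units [-0.0101 -0.0057  0.0173] | shift now-axes [ 0.658 -0.277  1.771] | shift after-turn axes [ 0.666 -0.32   1.76 ]
```

View pics/w13.png

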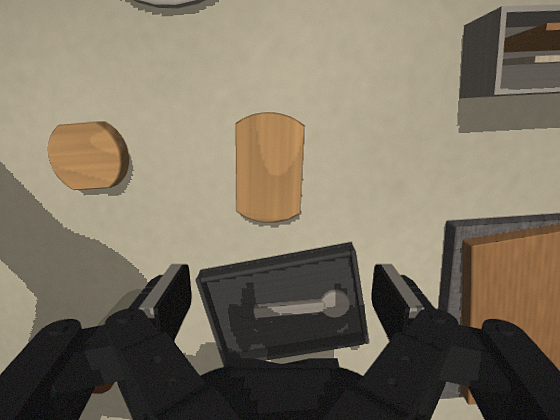

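Call:
drive_tool(moves=[[[-0.01, -0.005, 0.022], [0.34, -0.17, 0], 1], [[0, 0, 0], [0.34, -0.15, 0.4], 1], [[0, 0, 0], [0, 0, 0.6], 1], [[0, 0, 0], [0, 0, 0.6], 1], [[0, 0, 0], [0, 0, 0.6], 1], [[0, 0, 0], [0, 0, 0.3], 1], [[0, 0, 0], [0, 0, 0], 1]])

```text
clock: 19.32
position: [0.5912, -0.234, 0.0612]
tool_rot: [-0.007, 0.74, 0.672, -0.0]
ft_force: [-0.5, 0.8, -0.6]
grip_width: 0.997
```

Run:
```python
from h import *
discs_w('w14.png',ztop=.018)
plan([.5943,-.25,.0155],Rdown(np.radians(-6)),False)
```

```text
[290. 266.] [239, 192, 105, 150, 13952] zmed 0.0184 c [ 593.8 -249.2] size [98.7 59. ] ang 84.2
[ 34. 257.] [0, 209, 76, 93, 6054] zmed 0.0184 c [ 439.8 -229.7] size [69.5 48.3] ang 68.9
t 19.37 pos [ 0.5915 -0.234   0.0621] q [-0.5   0.73  1.4   0.    1.02 -0.41] F [-0.1  0.8  0.4] grip 0.998
turn units [-0.0067 -0.0055  0.0062] | shift now-axes [-0.402  0.12   1.161] | shift after-turn axes [-0.391  0.112  1.165]
```

Call:
drive_tool(moves=[[[-0.006, -0.005, 0.006], [-0.38, 0.11, 0], 1], [[0, 0, 0], [0, 0, 0.35], 1], [[0, 0, 0], [0, 0, 0.35], 1], [[0, 0, 0], [0, 0, 0.3], 1], [[0, 0, 0], [0, 0, 0], 1]])

```text
clock: 19.78
position: [0.5984, -0.2518, 0.0263]
tool_rot: [0.005, 0.742, 0.67, 0.001]
ft_force: [-0.3, 0.5, 0.7]
grip_width: 1.003
```

Run:
```python
from h import *
plan([.5943,-.25,.0155],Rdown(np.radians(-6)),False)
```

```text
t 19.78 pos [ 0.5984 -0.2518  0.0263] q [-0.52  0.79  1.4  -0.    0.94 -0.41] F [-0.3  0.5  0.7] grip 1.003
turn units [0.0062 0.0033 0.0013] | shift now-axes [ 0.034 -0.109  0.268] | shift after-turn axes [ 0.033 -0.107  0.269]
```

Call:
drive_tool(moves=[[[0.006, 0.003, 0.001], [0.03, -0.1, 0.1], 1], [[0, 0, 0], [0, 0, 0.17], 1], [[0, 0, 0], [0, 0, 0], 1]])

```text
clock: 20.03
position: [0.5954, -0.2515, 0.0168]
tool_rot: [0.002, 0.743, 0.669, 0.0]
ft_force: [-0.2, 0.3, -0.5]
grip_width: 0.999
```

Run:
```python
from h import *
plan([.5943,-.25,.0155],Rdown(np.radians(-6)),False)
```

```text
t 20.03 pos [ 0.5954 -0.2515  0.0168] q [-0.52  0.8   1.41 -0.    0.93 -0.41] F [-0.2  0.3 -0.5] grip 0.999
turn units [ 0.002   0.0012 -0.0003] | shift now-axes [ 0.033 -0.032  0.033] | shift after-turn axes [ 0.033 -0.031  0.033]
```

Call:
drive_tool(moves=[[[0.002, 0.001, 0], [0.03, -0.03, 0.03], 1], [[0, 0, 0], [0, 0, 0], -1], [[0, 0, 0], [0, 0, 0], -1], [[0, 0, 0], [0, 0, 0], -1], [[0, 0, 0], [0, 0, 0], -1], [[0, 0, 0], [0, 0, 0], -1]])

```text
clock: 20.53
position: [0.5954, -0.2507, 0.018]
tool_rot: [0.002, 0.743, 0.669, 0.0]
ft_force: [0.6, -0.7, -0.6]
grip_width: 0.685
```

Run:
```python
from h import *
plan([.5295,-.0315,.12],Rdown(np.radians(3.7)),False)
```

```text
t 20.53 pos [ 0.5954 -0.2507  0.018 ] q [-0.52  0.8   1.41 -0.    0.93 -0.41] F [ 0.6 -0.7 -0.6] grip 0.685
turn units [ 0.002   0.0013 -0.1131] | shift now-axes [ 5.272 -2.206 -2.567] | shift after-turn axes [ 5.574 -1.292 -2.551]
```

Call:
drive_tool(moves=[[[0, 0, 0], [0, 0, -0.3], -1], [[0, 0, 0], [0, 0, -0.7], -1], [[0, 0, 0], [0, 0, -0.7], -1], [[0, 0, -0.057], [0, 0, -0.7], -1], [[0, 0, -0.057], [0, 0, 0], -1], [[0, 0, 0], [0.4, -0.1, 0], -1], [[0, 0, 0], [0.7, -0.16, 0], -1], [[0, 0, 0], [0.7, -0.16, 0], -1], [[0, 0, 0], [0.7, -0.16, 0], -1], [[0, 0, 0], [0.7, -0.16, 0], -1], [[0, 0, 0], [0.7, -0.16, 0], -1], [[0, 0, 0], [0.7, -0.16, 0], -1], [[0, 0, 0], [0.5, -0.1, 0], -1], [[0, 0, 0], [0.3, -0.1, 0], -1], [[0, 0, 0], [0, 0, 0], -1]])

```text
clock: 21.78
position: [0.5261, -0.032, 0.1288]
tool_rot: [0.006, 0.682, 0.732, 0.002]
ft_force: [-0.4, 0.4, -1.9]
grip_width: 0.686
```

Run:
```python
from h import *
plan([.529,-.0325,.046],Rdown(np.radians(3.7)),False)
```

```text
t 21.78 pos [ 0.5261 -0.032   0.1288] q [-0.2   0.47  1.69 -0.    0.96 -0.27] F [-0.4  0.4 -1.9] grip 0.686
turn units [0.0074 0.0042 0.0043] | shift now-axes [-0.005  0.049  2.07 ] | shift after-turn axes [-0.018  0.072  2.069]
```

Call:
drive_tool(moves=[[[0.007, 0.004, 0.004], [0, 0.05, 0.3], -1], [[0.001, 0, 0], [0, 0, 0.5], -1], [[0.001, 0, 0], [0, 0, 0.5], -1], [[0.001, 0, 0], [0, 0, 0.5], -1], [[0.001, 0, 0], [0, 0, 0.2], -1], [[0, 0, 0], [0, 0, 0], -1]])

```text
clock: 22.28
position: [0.533, -0.0371, 0.0458]
tool_rot: [0.001, 0.685, 0.728, -0.001]
ft_force: [-1.3, -0.2, -0.9]
grip_width: 0.688
```

Run:
```python
from h import *
plan([.529,-.0325,.0465],Rdown(np.radians(3.7)),False)
f=grab_frame('side');save(f,'s15.png')
```

```text
t 22.28 pos [ 0.533  -0.0371  0.0458] q [-0.21  0.61  1.73 -0.    0.8  -0.27] F [-1.3 -0.2 -0.9] grip 0.688
turn units [-0.0001  0.0017 -0.0024] | shift now-axes [ 0.12  -0.093 -0.018] | shift after-turn axes [ 0.121 -0.092 -0.018]
```

View pics/s15.png

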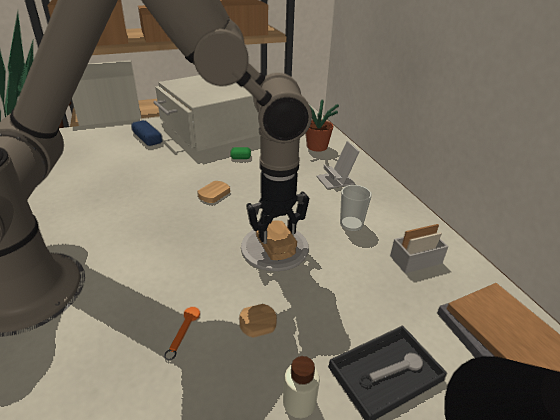

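Call:
drive_tool(moves=[[[0, 0, 0], [0, 0, -0.1], -1], [[0, 0.001, -0.002], [0.12, -0.09, 0], -1], [[0, 0, 0], [0, 0, 0], -1]])

```text
clock: 22.58
position: [0.5304, -0.0338, 0.0522]
tool_rot: [0.001, 0.685, 0.729, 0.0]
ft_force: [-0.3, 0.0, -1.3]
grip_width: 0.687
```

Run:
```python
from h import *
plan([.529,-.0325,.0465],Rdown(np.radians(3.7)),False)
```

```text
t 22.58 pos [ 0.5304 -0.0338  0.0522] q [-0.21  0.59  1.74 -0.    0.81 -0.27] F [-0.3  0.  -1.3] grip 0.687
turn units [ 0.0016  0.0011 -0.0016] | shift now-axes [ 0.034 -0.034  0.142] | shift after-turn axes [ 0.034 -0.033  0.142]
```

Call:
drive_tool(moves=[[[0.001, 0, 0], [0.04, -0.03, 0.1], -1], [[0, 0, 0], [0, 0, 0.04], -1], [[0, 0, 0], [0, 0, 0], -1]])

```text
clock: 22.83
position: [0.5302, -0.0321, 0.0486]
tool_rot: [0.003, 0.685, 0.729, 0.001]
ft_force: [0.6, 0.6, -1.0]
grip_width: 0.686
```

Run:
```python
from h import *
plan([.529,-.0325,.0465],Rdown(np.radians(3.7)),False)
```

```text
t 22.83 pos [ 0.5302 -0.0321  0.0486] q [-0.2   0.6   1.75 -0.    0.79 -0.27] F [ 0.6  0.6 -1. ] grip 0.686
turn units [ 0.0037  0.0019 -0.0012] | shift now-axes [-0.009 -0.031  0.053] | shift after-turn axes [-0.009 -0.031  0.053]
```

Call:
drive_tool(moves=[[[0.004, 0.002, 0], [0, -0.03, 0.06], -1], [[0, 0, 0], [0, 0, 0], -1], [[0, 0, 0], [0, 0, 0], 1], [[0, 0, 0], [0, 0, 0], 1], [[0, 0, 0], [0, 0, 0], 1], [[0, 0, 0], [0, 0, -0.3], 1], [[0, 0, 0], [0, 0, -0.8], 1], [[0, 0, 0], [0, 0, -0.8], 1], [[0, 0, 0], [-0.5, 0, -0.8], 1], [[0, 0, 0], [-0.8, 0, -0.5], 1], [[0, 0, 0], [-0.8, 0, 0], 1], [[0, 0, 0], [0, 0, 0], 1], [[0, 0, 0], [0, 0, 0], 1]])

```text
clock: 23.92
position: [0.5346, -0.1185, 0.1808]
tool_rot: [0.0, 0.683, 0.73, -0.001]
ft_force: [-0.1, 0.1, -0.7]
grip_width: 1.0
```

Run:
```python
from h import *
discs_w('w16.png',ztop=.046)
discs_w('w16.png',ztop=.018)
plan([.4288,-.2265,.15],Rdown(np.radians(89.4)))
plan([.4445,.2355,.15],Rdown(np.radians(34.5-90)))
```

```text
[282.  96.] [243, 30, 78, 133, 9375] zmed 0.0463 c [528.1 -31.8] size [59.2 98.8] ang 3.9
[197. 289.] [187, 263, 21, 52, 663] zmed 0.0184 c [ 452.5 -224.9] size [61.6 20.7] ang 87.5
t 24.02 pos [ 0.5342 -0.1174  0.1799] q [-0.36  0.45  1.57 -0.    1.13 -0.42] F [-0.4 -0.4 -0.4] grip 1.003
turn units [-2.000e-03 -8.000e-04 -9.953e-01] | shift now-axes [-2.542 -2.81   0.757] | shift after-turn axes [ 2.605 -2.754  0.747]
t 24.02 pos [ 0.5342 -0.1174  0.1799] q [-0.36  0.45  1.57 -0.    1.13 -0.42] F [-0.4 -0.4 -0.4] grip 1.003
turn units [-0.0013  0.0016  0.6907] | shift now-axes [ 8.955 -1.64   0.741] | shift after-turn axes [ 3.15  -8.541  0.747]
```

View pics/w16.png

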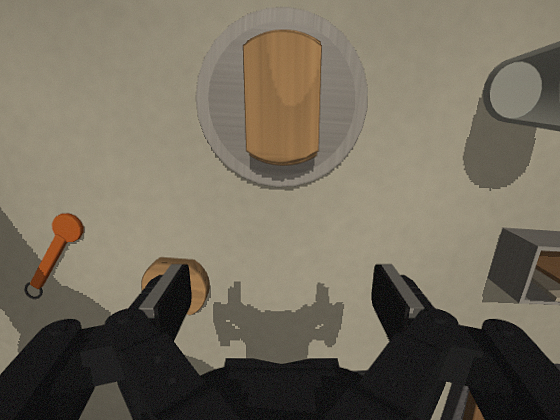

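Disc B is stacked at (528,-32). Next is disc C, the 90 mm one at (0.4445, 0.2355).

Call:
drive_tool(moves=[[[0, 0, 0.076], [0.3, 0, 0], 1], [[0, 0, 0.076], [0.3, 0, 0], 1], [[0, 0, 0.076], [0.3, 0, 0], 1], [[0, 0, 0.076], [0.3, 0, 0], 1], [[0, 0, 0.076], [0, 0, 0], 1], [[0, 0, 0.076], [0, 0, 0], 1], [[0, 0, 0.076], [0, 0, 0], 1], [[0, 0, 0.076], [0, 0, 0], 1], [[0, 0, 0.076], [0, 0, 0], 1]])

```text
clock: 24.77
position: [0.5339, -0.0556, 0.1721]
tool_rot: [-0.006, 0.958, 0.285, -0.009]
ft_force: [0.2, 0.6, 1.0]
grip_width: 1.001
```

Run:
```python
from h import *
plan([.4445,.2355,.15],Rdown(np.radians(34.5-90)),False)
```

```text
t 24.77 pos [ 0.5339 -0.0556  0.1721] q [-0.25  0.45  1.59  0.    1.12  0.75] F [0.2 0.6 1. ] grip 1.001
turn units [-0.0106  0.009  -0.0161] | shift now-axes [ 2.111 -7.308  0.638] | shift after-turn axes [ 2.28  -7.265  0.552]
```

Call:
drive_tool(moves=[[[-0.01, 0.009, -0.016], [0, 0, 0], 1], [[0, 0, 0], [0.22, -0.7, 0], 1], [[0, 0, 0], [0.22, -0.7, 0], 1], [[0, 0, 0], [0.22, -0.7, 0], 1], [[0, 0, 0], [0.22, -0.7, 0], 1], [[0, 0, 0], [0.22, -0.7, 0], 1], [[0, 0, 0], [0.22, -0.7, 0], 1], [[0, 0, 0], [0.22, -0.7, 0], 1], [[0, 0, 0], [0.22, -0.7, 0], 1], [[0, 0, 0], [0.22, -0.7, 0], 1], [[0, 0, 0], [0.22, -0.7, 0], 1], [[0, 0, 0], [0, 0, 0], 1]])

```text
clock: 25.77
position: [0.4323, 0.2486, 0.1633]
tool_rot: [-0.004, 0.954, 0.299, -0.01]
ft_force: [0.1, -0.6, 1.3]
grip_width: 1.0
```

Run:
```python
from h import *
discs_w('w17.png',ztop=.018)
plan([.4445,.2355,.07],Rdown(np.radians(34.5-90)),False)
```

```text
[305. 193.] [271, 146, 69, 97, 5937] zmed 0.0185 c [444.4 235. ] size [88.5 59.2] ang 35.5
[534. 253.] [515, 231, 45, 49, 522] zmed 0.018 c [526.3  19.9] size [58.9 16.3] ang 3.9
t 25.82 pos [0.4327 0.247  0.1631] q [0.36 0.39 1.71 0.01 1.06 1.32] F [-0.5 -0.2 -0.5] grip 1.002
turn units [-0.0086  0.012   0.0033] | shift now-axes [0.121 0.434 2.321] | shift after-turn axes [0.082 0.403 2.328]
```

View pics/w17.png

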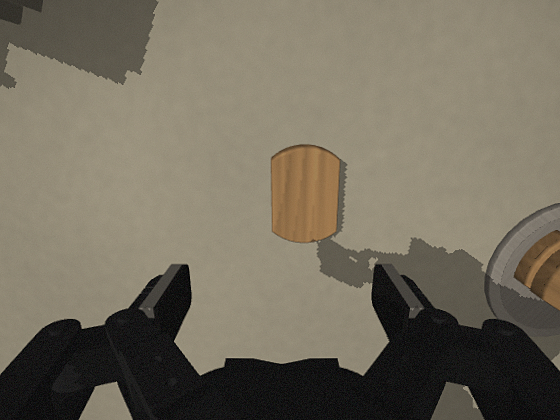

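Call:
drive_tool(moves=[[[-0.008, 0.011, -0.004], [0.05, 0.25, 0.3], 1], [[0, 0, 0], [0.04, 0.17, 0.5], 1], [[0, 0, 0], [0, 0, 0.6], 1], [[0, 0, 0], [0, 0, 0.6], 1], [[0, 0, 0], [0, 0, 0.4], 1], [[0, 0, 0], [0, 0, 0], 1]])

```text
clock: 26.32
position: [0.4427, 0.235, 0.0624]
tool_rot: [0.0, 0.952, 0.305, -0.001]
ft_force: [-1.3, -0.3, 0.1]
grip_width: 1.001
```

Run:
```python
from h import *
plan([.4444,.235,.0165],Rdown(np.radians(35.-90)),False)
```

```text
t 26.32 pos [0.4427 0.235  0.0624] q [ 0.34  0.54  1.81 -0.    0.79  1.29] F [-1.3 -0.3  0.1] grip 1.001
turn units [0.0002 0.0017 0.0067] | shift now-axes [0.037 0.023 1.148] | shift after-turn axes [0.034 0.023 1.148]
```

Call:
drive_tool(moves=[[[0, 0.001, 0.007], [0.03, 0.02, 0.35], 1], [[0, 0, 0], [0, 0, 0.35], 1], [[0, 0, 0], [0, 0, 0.3], 1], [[0, 0, 0], [0, 0, 0], 1]])

```text
clock: 26.65
position: [0.4439, 0.2335, 0.0219]
tool_rot: [0.001, 0.954, 0.3, -0.002]
ft_force: [-1.0, 0.1, -0.6]
grip_width: 1.0
```

Run:
```python
from h import *
plan([.4444,.235,.0165],Rdown(np.radians(35.-90)),False)
```

```text
t 26.65 pos [0.4439 0.2335 0.0219] q [ 0.33  0.61  1.84 -0.    0.7   1.29] F [-1.   0.1 -0.6] grip 1.0
turn units [ 0.      0.0022 -0.0008] | shift now-axes [ 0.032 -0.022  0.134] | shift after-turn axes [ 0.032 -0.022  0.134]
```

Call:
drive_tool(moves=[[[0, 0.002, 0], [0.03, -0.02, 0.14], 1], [[0, 0, 0], [0, 0, 0.01], 1], [[0, 0, 0], [0, 0, 0], -1], [[0, 0, 0], [0, 0, 0], -1], [[0, 0, 0], [0, 0, 0], -1], [[0, 0, 0], [0, 0, 0], -1], [[0, 0, 0], [0, 0, 0], -1]])

```text
clock: 27.23
position: [0.4465, 0.2353, 0.0201]
tool_rot: [0.0, 0.954, 0.3, 0.003]
ft_force: [0.4, 0.4, -0.5]
grip_width: 0.686
```

Run:
```python
from h import *
plan([.528,-.0325,.14],Rdown(np.radians(3.7)),False)
```

```text
t 27.23 pos [0.4465 0.2353 0.0201] q [ 0.33  0.61  1.84 -0.    0.68  1.29] F [ 0.4  0.4 -0.5] grip 0.686
turn units [ 0.0029 -0.0027 -0.6836] | shift now-axes [-2.149  6.659 -2.998] | shift after-turn axes [-6.812  1.6   -2.998]
```

Call:
drive_tool(moves=[[[0, 0, 0], [0, 0, -0.3], -1], [[0, 0, 0], [0, 0, -0.7], -1], [[0, 0, 0], [0, 0, -0.7], -1], [[0, 0, -0.076], [0, 0, -0.7], -1], [[0, 0, -0.076], [0, 0, -0.6], -1], [[0, 0, -0.076], [0, 0, 0], -1], [[0, 0, -0.076], [0, 0, 0], -1], [[0, 0, -0.076], [0, 0, 0], -1], [[0, 0, -0.076], [0, 0, 0], -1], [[0, 0, -0.076], [0, 0, 0], -1], [[0, 0, -0.076], [0, 0, 0], -1], [[0, 0, -0.076], [0, 0, 0], -1], [[0, 0, 0], [0, 0, 0], -1]])

```text
clock: 28.32
position: [0.4448, 0.2349, 0.1482]
tool_rot: [0.002, 0.665, 0.747, 0.003]
ft_force: [0.6, -0.6, -1.7]
grip_width: 0.687
```

Run:
```python
from h import *
plan([.529,-.0315,.14],Rdown(np.radians(3.7)),False)
```

```text
t 28.32 pos [0.4448 0.2349 0.1482] q [ 0.33  0.41  1.73 -0.    0.99  0.22] F [ 0.6 -0.6 -1.7] grip 0.687
turn units [ 0.0046 -0.0009  0.0342] | shift now-axes [-6.86   1.319  0.205] | shift after-turn axes [-6.783  1.671  0.205]
```

Call:
drive_tool(moves=[[[0.004, -0.001, 0.034], [0, 0, 0], -1], [[0, 0, 0], [-0.5, 0.12, 0], -1], [[0, 0, 0], [-0.7, 0.17, 0], -1], [[0, 0, 0], [-0.7, 0.17, 0], -1], [[0, 0, 0], [-0.7, 0.17, 0], -1], [[0, 0, 0], [-0.7, 0.17, 0], -1], [[0, 0, 0], [-0.7, 0.17, 0], -1], [[0, 0, 0], [-0.7, 0.17, 0], -1], [[0, 0, 0], [-0.7, 0.17, 0], -1], [[0, 0, 0], [-0.7, 0.17, 0], -1], [[0, 0, 0], [-0.5, 0.1, 0], -1], [[0, 0, 0], [0, 0, 0], -1]])

```text
clock: 29.32
position: [0.5216, -0.0366, 0.1486]
tool_rot: [0.001, 0.7, 0.714, 0.001]
ft_force: [-0.0, 0.0, -1.2]
grip_width: 0.685
```

Run:
```python
from h import *
plan([.5285,-.0305,.08],Rdown(np.radians(3.7)),False)
```

```text
t 29.32 pos [ 0.5216 -0.0366  0.1486] q [-0.22  0.44  1.68  0.    1.02 -0.24] F [-0.   0.  -1.2] grip 0.685
turn units [ 0.0015  0.0001 -0.0291] | shift now-axes [0.15  0.173 1.715] | shift after-turn axes [0.142 0.183 1.714]
```

Call:
drive_tool(moves=[[[0.001, 0, -0.029], [0.07, 0.09, 0.1], -1], [[0, 0, 0], [0.07, 0.09, 0.4], -1], [[0.001, 0, 0], [0, 0, 0.5], -1], [[0.001, 0, 0], [0, 0, 0.5], -1], [[0.001, 0, 0], [0, 0, 0.2], -1], [[0, 0, 0], [0, 0, 0], -1]])

```text
clock: 29.82
position: [0.5291, -0.0303, 0.0794]
tool_rot: [-0.001, 0.691, 0.722, -0.0]
ft_force: [-0.2, 0.5, -0.5]
grip_width: 0.684
```

Run:
```python
from h import *
plan([.5285,-.0305,.0665],Rdown(np.radians(3.7)),False)
```

```text
t 29.82 pos [ 0.5291 -0.0303  0.0794] q [-0.2   0.55  1.72 -0.    0.87 -0.25] F [-0.2  0.5 -0.5] grip 0.684
turn units [-0.001  -0.0001 -0.0138] | shift now-axes [-0.004 -0.014  0.323] | shift after-turn axes [-0.004 -0.014  0.323]
```

Call:
drive_tool(moves=[[[0, 0, -0.014], [0, -0.01, 0.12], -1], [[0, 0, 0], [0, 0, 0.12], -1], [[0, 0, 0], [0, 0, 0.05], -1], [[0, 0, 0], [0, 0, 0], -1]])

```text
clock: 30.15
position: [0.5293, -0.0294, 0.0689]
tool_rot: [0.0, 0.684, 0.73, 0.0]
ft_force: [-1.2, -0.6, -0.8]
grip_width: 0.684
```

Run:
```python
from h import *
plan([.5285,-.0305,.0665],Rdown(np.radians(3.7)),False)
```

```text
t 30.15 pos [ 0.5293 -0.0294  0.0689] q [-0.2   0.57  1.73 -0.    0.84 -0.27] F [-1.2 -0.6 -0.8] grip 0.684
turn units [0.0004 0.0001 0.0005] | shift now-axes [-0.027 -0.022  0.059] | shift after-turn axes [-0.027 -0.022  0.059]
```

Call:
drive_tool(moves=[[[0, 0, 0], [-0.03, -0.02, 0.06], -1], [[0, 0, 0], [0, 0, 0.01], -1], [[0, 0, 0], [0, 0, 0], 1], [[0, 0, 0], [0, 0, 0], 1], [[0, 0, 0], [0, 0, 0], 1], [[0, 0, 0], [0, 0, -0.3], 1], [[0, 0, 0], [0, 0, -0.8], 1], [[0, 0, 0], [0, 0, -0.8], 1], [[0, 0, 0], [-0.5, 0, -0.8], 1], [[0, 0, 0], [-0.8, 0, -0.2], 1], [[0, 0, 0], [-0.8, 0, 0], 1], [[0, 0, 0], [0, 0, 0], 1], [[0, 0, 0], [0, 0, 0], 1]])

```text
clock: 31.23
position: [0.535, -0.1174, 0.1912]
tool_rot: [0.003, 0.683, 0.73, 0.001]
ft_force: [0.2, 0.5, -0.7]
grip_width: 1.005
```

Run:
```python
from h import *
discs_w('w18.png',ztop=.064)
discs_w('w18.png',ztop=.018)
plan([.4288,-.2265,.15],Rdown(np.radians(89.4)))
```

```text
[280.  96.] [241, 35, 80, 124, 8801] zmed 0.0643 c [528.4 -31.5] size [59.2 89.4] ang 3.7
[181. 277.] [144, 258, 64, 52, 1164] zmed 0.0183 c [ 432.  -217.5] size [54.5 69. ] ang 60.5
t 31.33 pos [ 0.5347 -0.1165  0.1905] q [-0.35  0.43  1.56 -0.    1.14 -0.42] F [-0.3  0.4  0.4] grip 1.001
turn units [ 0.001   0.0042 -0.9948] | shift now-axes [-2.56  -2.834  1.008] | shift after-turn axes [ 2.619 -2.778  1.013]
```

View pics/w18.png

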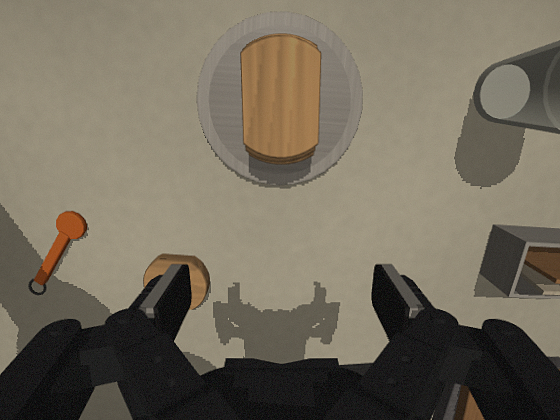

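Disc C is centred at (528,-31.5) with its top at 64 mm. Next is disc E, the 70 mm one.

Call:
drive_tool(moves=[[[0, 0, 0.078], [-0.1, -0.2, 0], 1], [[0, 0, 0.078], [-0.1, -0.2, 0], 1], [[0, 0, 0.078], [0, -0.2, 0], 1], [[0, 0, 0.078], [0, 0, 0], 1], [[0, 0, 0.078], [0, 0, 0], 1], [[0, 0, 0.078], [0, 0, 0], 1], [[0, 0, 0.078], [0, 0, 0], 1], [[0, 0, 0.078], [0, 0, 0], 1], [[0, 0, 0.078], [0, 0, 0], 1], [[0, 0, 0.078], [0, 0, 0], 1], [[0, 0, 0.078], [0, 0, 0], 1], [[0, 0, 0.078], [0, 0, 0], 1], [[0, 0, 0.078], [0, 0, 0], 1], [[0, 0, 0.078], [0, 0, 0], 1]])

```text
clock: 32.5
position: [0.5045, -0.104, 0.1821]
tool_rot: [-0.004, 1.0, -0.029, -0.007]
ft_force: [-0.6, -0.3, -1.1]
grip_width: 1.001
```

Run:
```python
from h import *
plan([.4288,-.2265,.15],Rdown(np.radians(-90.6)),False)
```

```text
t 32.5 pos [ 0.5045 -0.104   0.1821] q [-0.35  0.4   1.64  0.    1.12  1.27] F [-0.6 -0.3 -1.1] grip 1.001
turn units [-0.0053  0.01   -0.0313] | shift now-axes [-1.7    3.172  0.803] | shift after-turn axes [-1.859  3.082  0.801]
```

Call:
drive_tool(moves=[[[-0.005, 0.01, -0.031], [0, 0, 0], 1], [[0, 0, 0], [-0.37, 0.62, 0], 1], [[0, 0, 0], [-0.37, 0.62, 0], 1], [[0, 0, 0], [-0.37, 0.62, 0], 1], [[0, 0, 0], [-0.37, 0.62, 0], 1], [[0, 0, 0], [-0.37, 0.62, 0], 1], [[0, 0, 0], [0, 0, 0.4], 1], [[0, 0, 0], [0, 0, 0.3], 1], [[0, 0, 0], [0, 0, 0], 1]])

```text
clock: 33.25
position: [0.425, -0.2192, 0.1488]
tool_rot: [-0.003, 1.0, -0.001, -0.003]
ft_force: [-1.4, 0.3, -0.4]
grip_width: 1.0
```

Run:
```python
from h import *
discs_w('w19.png',ztop=.018)
plan([.4288,-.2265,.07],Rdown(np.radians(-90.6)),False)
```

```text
[107.  72.] [91, 30, 24, 82, 514] zmed 0.0181 c [531.2 -82.8] size [58.6 12.4] ang 1.7
[291. 200.] [257, 161, 71, 79, 4715] zmed 0.0184 c [ 427.5 -226.7] size [58.8 68.6] ang 89.5
t 33.3 pos [ 0.4253 -0.2191  0.1496] q [-0.64  0.37  1.79  0.    0.99  0.93] F [ 0.1 -0.5  0.2] grip 0.999
turn units [-0.0043  0.0043  0.0063] | shift now-axes [0.099 0.199 1.989] | shift after-turn axes [0.088 0.185 1.991]
```

View pics/w19.png

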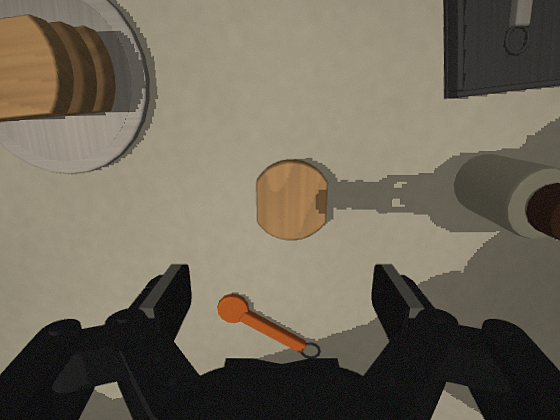

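Call:
drive_tool(moves=[[[-0.004, 0.004, 0.006], [0.04, 0.1, 0.3], 1], [[0, 0, 0], [0.04, 0.09, 0.5], 1], [[0, 0, 0], [0, 0, 0.6], 1], [[0, 0, 0], [0, 0, 0.5], 1], [[0, 0, 0], [0, 0, 0], 1]])

```text
clock: 33.72
position: [0.4325, -0.2235, 0.0746]
tool_rot: [0.001, 1.0, -0.002, 0.002]
ft_force: [-0.3, 0.3, -0.1]
grip_width: 1.004
```

Run:
```python
from h import *
plan([.428,-.2267,.0165],Rdown(np.radians(-90.6)),False)
```

```text
t 33.72 pos [ 0.4325 -0.2235  0.0746] q [-0.64  0.5   1.85  0.    0.79  0.94] F [-0.3  0.3 -0.1] grip 1.004
turn units [ 0.0015 -0.0032  0.0046] | shift now-axes [-0.118  0.078  1.452] | shift after-turn axes [-0.111  0.082  1.452]
```

Call:
drive_tool(moves=[[[0.001, -0.003, 0.004], [-0.11, 0.08, 0.3], 1], [[0, 0, 0], [0, 0, 0.4], 1], [[0, 0, 0], [0, 0, 0.4], 1], [[0, 0, 0], [0, 0, 0.2], 1], [[0, 0, 0], [0, 0, 0], 1]])

```text
clock: 34.13
position: [0.4322, -0.2248, 0.0258]
tool_rot: [0.001, 1.0, -0.002, 0.002]
ft_force: [-0.4, -0.9, -0.3]
grip_width: 1.0
```

Run:
```python
from h import *
plan([.428,-.2267,.0165],Rdown(np.radians(-90.6)),False)
```

```text
t 34.13 pos [ 0.4322 -0.2248  0.0258] q [-0.64  0.58  1.88  0.    0.67  0.94] F [-0.4 -0.9 -0.3] grip 1.0
turn units [ 0.0019 -0.0027  0.0046] | shift now-axes [-0.107  0.048  0.232] | shift after-turn axes [-0.105  0.049  0.232]
```

Call:
drive_tool(moves=[[[0.001, -0.002, 0.004], [-0.1, 0.05, 0.12], 1], [[0, 0, 0], [0, 0, 0.1], 1], [[0, 0, 0], [0, 0, 0], 1]])

```text
clock: 34.38
position: [0.4296, -0.227, 0.019]
tool_rot: [0.002, 1.0, -0.004, 0.002]
ft_force: [-0.4, 0.3, -0.2]
grip_width: 0.999
```

Run:
```python
from h import *
plan([.428,-.2267,.0165],Rdown(np.radians(-90.6)),False)
```

```text
t 34.38 pos [ 0.4296 -0.227   0.019 ] q [-0.64  0.59  1.89 -0.    0.65  0.94] F [-0.4  0.3 -0.2] grip 0.999
turn units [ 0.0022 -0.0024  0.0014] | shift now-axes [-0.041 -0.008  0.061] | shift after-turn axes [-0.041 -0.008  0.062]
```

Call:
drive_tool(moves=[[[0.002, -0.002, 0.001], [-0.04, 0, 0.06], 1], [[0, 0, 0], [0, 0, 0], -1], [[0, 0, 0], [0, 0, 0], -1], [[0, 0, 0], [0, 0, 0], -1], [[0, 0, 0], [0, 0, 0], -1], [[0, 0, 0], [0, 0, 0], -1]])

```text
clock: 34.88
position: [0.4289, -0.228, 0.0187]
tool_rot: [0.001, 1.0, -0.005, 0.002]
ft_force: [-0.7, -0.1, -0.0]
grip_width: 0.684
```

Run:
```python
from h import *
plan([.528,-.0325,.15],Rdown(np.radians(3.7)),False)
```

```text
t 34.88 pos [ 0.4289 -0.228   0.0187] q [-0.65  0.59  1.89  0.    0.65  0.93] F [-0.7 -0.1 -0. ] grip 0.684
turn units [ 2.9000e-03 -5.0000e-04 -1.0973e+00] | shift now-axes [ 2.438 -4.905 -3.284] | shift after-turn axes [ 4.716  2.789 -3.282]
```

Call:
drive_tool(moves=[[[0, 0, 0], [0, 0, -0.3], -1], [[0, 0, 0], [0, 0, -0.7], -1], [[0, 0, 0], [0, 0, -0.7], -1], [[0, 0, 0], [0, 0, -0.7], -1], [[0, 0, -0.078], [0, 0, -0.7], -1], [[0, 0, -0.078], [0, 0, -0.3], -1], [[0, 0, -0.078], [0, 0, 0], -1], [[0, 0, -0.078], [0, 0, 0], -1], [[0, 0, -0.078], [0, 0, 0], -1], [[0, 0, -0.078], [0, 0, 0], -1], [[0, 0, -0.078], [0, 0, 0], -1], [[0, 0, -0.078], [0, 0, 0], -1], [[0, 0, -0.078], [0, 0, 0], -1], [[0, 0, -0.078], [0, 0, 0], -1], [[0, 0, -0.078], [0, 0, 0], -1], [[0, 0, -0.078], [0, 0, 0], -1], [[0, 0, -0.078], [0, 0, 0], -1], [[0, 0, -0.078], [0, 0, 0], -1], [[0, 0, 0], [0, 0, 0], -1]])

```text
clock: 36.47
position: [0.4261, -0.226, 0.1606]
tool_rot: [-0.001, 0.657, 0.754, 0.0]
ft_force: [-0.5, 0.3, -1.2]
grip_width: 0.686
```

Run:
```python
from h import *
plan([.5285,-.0315,.15],Rdown(np.radians(3.7)),False)
```

```text
t 36.47 pos [ 0.4261 -0.226   0.1606] q [-0.65  0.36  1.77  0.    1.01 -0.79] F [-0.5  0.3 -1.2] grip 0.686
turn units [-0.0004 -0.0006  0.049 ] | shift now-axes [4.465 3.204 0.268] | shift after-turn axes [4.688 2.868 0.265]
```

Call:
drive_tool(moves=[[[0, 0, 0.049], [0, 0, 0], -1], [[0, 0, 0], [0.4, 0.25, 0], -1], [[0, 0, 0], [0.65, 0.4, 0], -1], [[0, 0, 0], [0.65, 0.4, 0], -1], [[0, 0, 0], [0.65, 0.4, 0], -1], [[0, 0, 0], [0.65, 0.4, 0], -1], [[0, 0, 0], [0.65, 0.4, 0], -1], [[0, 0, 0], [0.6, 0.35, 0], -1], [[0, 0, 0], [0.4, 0.2, 0], -1], [[0, 0, 0], [0, 0, 0], -1]])

```text
clock: 37.3
position: [0.5336, -0.0281, 0.1596]
tool_rot: [-0.001, 0.702, 0.712, -0.0]
ft_force: [-0.7, -0.3, -1.1]
grip_width: 0.689
```

Run:
```python
from h import *
plan([.5285,-.0315,.09],Rdown(np.radians(3.7)),False)
```

```text
t 37.3 pos [ 0.5336 -0.0281  0.1596] q [-0.2   0.45  1.63  0.    1.07 -0.21] F [-0.7 -0.3 -1.1] grip 0.689
turn units [-0.001  -0.0008 -0.0334] | shift now-axes [-0.086 -0.127  1.74 ] | shift after-turn axes [-0.077 -0.133  1.74 ]
```

Call:
drive_tool(moves=[[[0, 0, -0.033], [-0.04, -0.07, 0.1], -1], [[0, 0, 0], [-0.04, -0.06, 0.4], -1], [[0.001, 0, 0], [0, 0, 0.5], -1], [[0.001, 0, 0], [0, 0, 0.5], -1], [[0.001, 0, 0], [0, 0, 0.2], -1], [[0, 0, 0], [0, 0, 0], -1]])

```text
clock: 37.8
position: [0.528, -0.0324, 0.0899]
tool_rot: [-0.001, 0.689, 0.725, -0.002]
ft_force: [-1.2, 0.5, 0.0]
grip_width: 0.687
```

Run:
```python
from h import *
plan([.5285,-.0315,.083],Rdown(np.radians(3.7)),False)
```

```text
t 37.8 pos [ 0.528  -0.0324  0.0899] q [-0.21  0.53  1.71 -0.    0.9  -0.26] F [-1.2  0.5  0. ] grip 0.687
turn units [-0.0031  0.0002 -0.0086] | shift now-axes [0.021 0.016 0.173] | shift after-turn axes [0.02  0.015 0.173]
```

Call:
drive_tool(moves=[[[-0.003, 0, -0.008], [0.02, 0.02, 0.08], -1], [[0, 0, 0], [0, 0, 0.08], -1], [[0, 0, 0], [0, 0, 0], -1]])

```text
clock: 38.05
position: [0.5291, -0.0326, 0.0843]
tool_rot: [0.001, 0.685, 0.728, 0.0]
ft_force: [-0.3, -0.2, -0.0]
grip_width: 0.686
```

Run:
```python
from h import *
plan([.5285,-.0315,.083],Rdown(np.radians(3.7)),False)
```

```text
t 38.05 pos [ 0.5291 -0.0326  0.0843] q [-0.21  0.54  1.72 -0.    0.88 -0.27] F [-0.3 -0.2 -0. ] grip 0.686
turn units [ 0.0008  0.0005 -0.0023] | shift now-axes [ 0.028 -0.013  0.033] | shift after-turn axes [ 0.028 -0.013  0.033]
```

Call:
drive_tool(moves=[[[0, 0, -0.002], [0.03, -0.01, 0.04], -1], [[0, 0, 0], [0, 0, 0], -1], [[0, 0, 0], [0, 0, 0], 1], [[0, 0, 0], [0, 0, 0], 1], [[0, 0, 0], [0, 0, 0], 1], [[0, 0, 0], [0, 0, -0.3], 1], [[0, 0, 0], [0, 0, -0.8], 1], [[0, 0, 0], [0, 0, -0.8], 1], [[0, 0, 0], [-0.5, 0, -0.8], 1], [[0, 0, 0], [-0.8, 0, 0], 1], [[0, 0, 0], [-0.8, 0, 0], 1], [[0, 0, 0], [0, 0, 0], 1], [[0, 0, 0], [0, 0, 0], 1]])

```text
clock: 39.13
position: [0.5353, -0.1174, 0.2005]
tool_rot: [0.005, 0.683, 0.73, 0.001]
ft_force: [0.3, 0.4, -0.6]
grip_width: 0.998
```

Run:
```python
from h import *
discs_w('w20.png',ztop=.082)
for n in ['top','side']:
  f=grab_frame(n);save(f,n+'20.png')
for l in open('log.txt').read().split('\n')[::6]:
  if l: print(l[:70])
```

```text
[280.  98.] [239, 50, 82, 98, 6811] zmed 0.0823 c [528.7 -32.6] size [59.1 68.1] ang 4.0
[[1.0339830486042474, 0.34226982062465755, 1.5243639939985365, 9.15532
[[-0.1819359750286914, 0.6425550453944461, 1.723384259852259, -0.00026
[[-0.6906400789120807, 0.7614227658046887, 1.0125796908638511, 0.00258
[[0.6079320612251072, 0.7272613659907664, 1.5562934884138009, 0.000943
[[-0.20209099336958958, 0.6293654042848419, 1.753639715466751, 8.01347
[[-0.498784123844949, 0.7339316853388974, 1.4008099945261674, 0.004281
[[-0.20732897188482394, 0.5931967114019943, 1.740567561593096, -0.0012
[[-0.24696538865113274, 0.4485610132960598, 1.5895165218580802, 0.0006
[[0.3336207796223139, 0.40885935306307064, 1.7343220819663276, -0.0003
[[-0.3540163111259967, 0.4333887709669376, 1.5574892668141915, -0.0011
[[-0.6437079121743311, 0.5941009580685849, 1.890122258836362, -0.00078
[[-0.35533476641104966, 0.42288735041818887, 1.544415526318879, -0.000
```

View pics/w20.png

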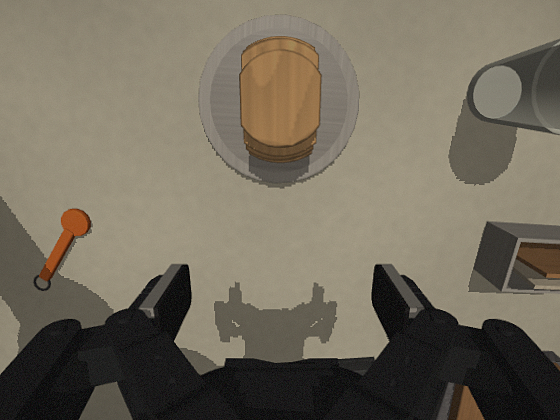

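View pics/side20.png

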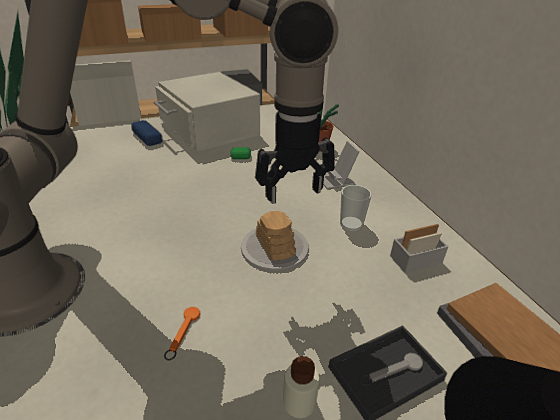

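The stack of four is good: its top is at (528.7,-32.6) mm, 82 mm high, and no fifth disc is in sight. For the jar turn I need the arm's kinematics, so I'll fit them from the logged poses.

Run:
```python
from h import *
from scipy.optimize import least_squares
D=[json.loads(l) for l in open('log.txt')]
Q=np.array([d[0] for d in D]);P=np.array([d[1] for d in D])
def pred(p):
    a,L1,L2,hz,lat,a2=p
    r=a+L1*np.sin(Q[:,1])+L2*np.sin(Q[:,1]+Q[:,2]);z=hz+L1*np.cos(Q[:,1])+L2*np.cos(Q[:,1]+Q[:,2])
    c,s=np.cos(Q[:,0]),np.sin(Q[:,0])
    return np.c_[r*c-lat*s,r*s+lat*c,z]
# tool tilt: use sum
def res(p): return (pred(p)-P).ravel()
r=least_squares(res,[0,.4,.4,0,.07,0]);print(r.x.round(4),np.sqrt((r.fun**2).mean()))
def pred2(p):
    a,L1,L2,h,lat,L3,b2=p
    s23=Q[:,1]+Q[:,2];s5=s23+Q[:,4]
    r=a+L1*np.sin(Q[:,1])+L2*np.sin(s23)+L3*np.sin(s5);z=h+L1*np.cos(Q[:,1])+L2*np.cos(s23)+L3*np.cos(s5)
    c,s=np.cos(Q[:,0]),np.sin(Q[:,0]);return np.c_[r*c-lat*s,r*s+lat*c,z]
r=least_squares(lambda p:(pred2(p)-P).ravel(),[0,.4,.4,.3,.07,.3,0]);print(r.x.round(4),np.sqrt((r.fun**2).mean()))
print(np.c_[(Q[:,1]+Q[:,2]+Q[:,4])][:8].round(3).T, len(Q), Q[:,3].min(),Q[:,3].max())
```

```text
[-0.018   0.4956  0.3775 -0.1018  0.0764  0.    ] 0.004798174943317768
[-0.0186  0.4945  0.3786  0.1135  0.0764  0.2138  0.    ] 0.004602202255061727
[[3.142 3.14  3.139 3.136 3.116 3.146 3.145 3.146]] 67 -0.02211273840446324 0.010629423368622576
```

Run:
```python
from h import *
from scipy.optimize import least_squares
D=[json.loads(l) for l in open('log.txt')]
Q=np.array([d[0] for d in D]);P=np.array([d[1] for d in D])
q1,q2,s23=Q[:,0],Q[:,1],Q[:,1]+Q[:,2];s5=s23+Q[:,4]
c,s=np.cos(q1),np.sin(q1)
r=c*P[:,0]+s*P[:,1];lat=-s*P[:,0]+c*P[:,1];print('lat',lat.mean(),lat.std())
z=P[:,2]
# linear: r = a + A sin q2 + B cos q2 + C sin s23 + D cos s23 + E*sin s5 ; z = h + A cos q2 - B sin q2 + C cos - D sin + E cos s5
n=len(r);O=np.ones(n);Zr=np.zeros(n)
M=np.r_[np.c_[O,Zr,np.sin(q2),np.cos(q2),np.sin(s23),np.cos(s23)],np.c_[Zr,O,np.cos(q2),-np.sin(q2),np.cos(s23),-np.sin(s23)]]
E=.25
for E in (.2,.25,.3):
  y=np.r_[r-E*np.sin(s5),z-E*np.cos(s5)]
  x,rs,_,sv=np.linalg.lstsq(M,y,rcond=None);print(E,x.round(4),np.sqrt(((M@x-y)**2).mean()),sv.round(3))
res=(M@x-y);print((res[:n]*1000).round(0),(res[n:]*1000).round(0))
```

```text
lat 0.07640882361570306 0.000993118563387738
0.2 [ 1.000e-04  1.273e-01  5.065e-01 -1.000e-04  3.791e-01  4.580e-02] 0.000730654676116181 [14.109 14.109  1.179  1.179  0.738  0.738]
0.25 [ 0.000e+00  1.779e-01  5.063e-01 -1.000e-04  3.794e-01  4.620e-02] 0.0003444300681833229 [14.109 14.109  1.179  1.179  0.738  0.738]
0.3 [-0.      0.2285  0.5062  0.      0.3796  0.0465] 4.221204042332107e-05 [14.109 14.109  1.179  1.179  0.738  0.738]
[ 0.  0.  0.  0.  0. -0. -0. -0. -0. -0. -0. -0.  0.  0.  0.  0.  0.  0.
  0. -0.  0.  0.  0.  0. -0. -0.  0. -0. -0. -0. -0.  0.  0.  0.  0. -0.
  0.  0.  0.  0. -0. -0. -0. -0. -0. -0. -0.  0.  0.  0. -0. -0.  0.  0.
  0. -0. -0. -0.  0.  0.  0. -0. -0. -0. -0. -0.  0.] [ 0.  0.  0. -0. -0.  0.  0.  0.  0.  0. -0.  0.  0. -0.  0.  0. -0.  0.
 -0. -0. -0. -0. -0.  0.  0.  0.  0.  0.  0. -0. -0.  0. -0. -0. -0. -0.
 -0. -0.  0.  0.  0.  0.  0. -0. -0.  0.  0.  0.  0.  0.  0.  0.  0.  0.
  0.  0.  0.  0.  0.  0.  0.  0.  0.  0. -0.  0.  0.]
```

Call:
drive_tool(moves=[[[0, 0.07, 0], [0, 0, -0.3], 1], [[0, 0.07, 0], [0, 0, -0.3], 1], [[0, 0.07, 0], [0, 0, -0.3], 1], [[0, 0.07, 0], [0, 0, -0.3], 1]])

```text
clock: 39.62
position: [0.5341, -0.1126, 0.2476]
tool_rot: [-0.158, 0.66, 0.72, 0.148]
ft_force: [1.0, -0.0, 0.0]
grip_width: 0.998
```

```bash
python3 -c "
from h import *
s=st();print(s['position'],s['joints'].round(3),R_of(s).as_matrix().round(2))"
```

```text
[ 0.53411693 -0.11264191  0.24755878] [-0.54   0.49   1.376  0.352  1.54  -0.684] [[-0.08  1.   -0.03]
 [ 0.9   0.09  0.42]
 [ 0.42  0.   -0.91]]
```

Call:
drive_tool(moves=[[[0.05, 0.07, 0], [0, 0, 0], 1], [[0.05, 0.07, 0], [0, 0, 0], 1], [[0.05, 0.06, 0], [0, 0, 0], 1], [[0.05, 0.06, 0], [0, 0, 0], 1]])

```text
clock: 39.95
position: [0.5338, -0.1116, 0.2536]
tool_rot: [-0.39, 0.585, 0.692, 0.167]
ft_force: [0.1, 0.1, 0.7]
grip_width: 1.001
```

```bash
cat > kin.py <<'E'
from h import *
from scipy.optimize import least_squares
def rx(a):c,s=np.cos(a),np.sin(a);return np.array([[1,0,0],[0,c,-s],[0,s,c]])
def ry(a):c,s=np.cos(a),np.sin(a);return np.array([[c,0,s],[0,1,0],[-s,0,c]])
def rz(a):c,s=np.cos(a),np.sin(a);return np.array([[c,-s,0],[s,c,0],[0,0,1]])
def fk(q,p,frames=False):
    a,h,latA,L1,ox,L2,latB,oxB,E,oxC,sg4=p[:11]
    R=rz(q[0]);x=np.array([0,0,h])+R@[a,latA,0]
    R=R@ry(q[1]);x=x+R@[0,0,L1];el=x.copy()
    R=R@ry(q[2]);x=x+R@[ox,0,L2];wr=x.copy()
    R=R@rz(sg4*q[3]);x=x+R@[oxB,latB,0]
    R=R@ry(q[4]);x=x+R@[oxC,0,E]
    R6=R@rz(q[5])   # tool z direction
    if frames:return x,R6,el,wr
    return x,R6
E
python3 - <<'E'
from kin import *
s=st()
D=[json.loads(l) for l in open('log.txt')]
D=D[::3]+D[-2:]
Q=np.array([d[0] for d in D]);P=np.array([d[1] for d in D]);RR=[Ro.from_quat(np.roll(d[2],-1)).as_matrix() for d in D]
print(s['joints'].round(3))
# constant tool offset
def res(p):
    o=[]
    R0=Ro.from_rotvec(p[11:14]).as_matrix()
    for q,x,R in zip(Q,P,RR):
        X,R6=fk(q,p); o+=list((X-x)); o+=list(.2*((R6@R0)-R).ravel())
    return o
best=None
for sg in(1,-1):
  for g in ([0,0,0],[0,0,1.57],[0,0,-1.57],[0,0,3.1]):
    p0=[0,.23,.04,.506,.046,.38,.04,0,.3,0,sg]+g
    def f(v): w=v.copy();w[10]=sg;return res(w)
    r=least_squares(f,p0)
    if best is None or r.cost<best[0].cost: best=(r,sg)
r,sg=best;r.x[10]=sg
print(r.cost,r.x.round(4)); e=np.array(res(r.x)).reshape(len(Q),12);print(np.abs(e[:,:3]).max(),np.abs(e[:,3:]).max()/.2)
np.save('p.npy',r.x)
E
```

```text
[-0.567  0.765  1.074  0.461  2.055 -0.68 ]
7.709382632246462e-30 [ 0.      0.2229  0.0764  0.5062  0.0465  0.3796 -0.     -0.      0.2945
  0.      1.     -0.      0.      1.5708]
3.3306690738754696e-16 2.9282132274488504e-15
```

The kinematic fit is exact, with a spherical wrist and 294.5 mm from wrist centre to TCP. Next I'll search for a jar grasp whose inversion and placement stay inside the joint ranges.

```bash
cat >> kin.py <<'E'
LAT,H,L1,OX,L2,EE=.0764,.2229,.5062,.0465,.3796,.2945
LO=np.array([-2.53,-.77,.04,-1,.28,-3.11]);HI=np.array([2.53,2.02,2.7,4.14,2.66,3.11])
RT=rz(np.pi/2)
def ik(x,R):
    """all q6/q4 wraps in range"""
    w=x-EE*R[:,2]
    rr=np.hypot(w[0],w[1])
    if rr<LAT: return None
    q1=np.arctan2(w[1],w[0])-np.arcsin(LAT/rr); q1=(q1+np.pi)%(2*np.pi)-np.pi
    r=np.sqrt(rr**2-LAT**2);z=w[2]-H
    l2=np.hypot(OX,L2);ph=np.arctan2(OX,L2)
    D=r*r+z*z;c=(D-L1**2-l2**2)/(2*L1*l2)
    if abs(c)>1: return None
    e=np.arccos(c);q3=e-ph   # forearm dir angle = q2+q3+ph
    g=np.arctan2(r,z);q2=g-np.arctan2(l2*np.sin(e),L1+l2*np.cos(e))
    R3=rz(q1)@ry(q2+q3);M=R3.T@R@RT.T   # = rz(q4) ry(q5) rz(q6)
    q5=np.arccos(np.clip(M[2,2],-1,1));q4=np.arctan2(M[1,2],M[0,2]);q6=np.arctan2(M[2,1],-M[2,0])
    if q4<-1: q4+=2*np.pi
    return np.array([q1,q2,q3,q4,q5,q6])
def marg(q): 
    if q is None: return -9
    return min((q-LO).min(),(HI-q).min())
def Rgrasp(psi,beta,flip=0,roll=0):
    """tool z azimuth psi, beta below horizontal; y horizontal"""
    z=np.array([np.cos(beta)*np.cos(psi),np.cos(beta)*np.sin(psi),-np.sin(beta)])
    y=np.array([-np.sin(psi),np.cos(psi),0])*(1 if not flip else -1)
    R=np.c_[np.cross(y,z),y,z]
    return R@rz(roll)
E
python3 - <<'E'
from kin import *
s=st();q=ik(s['position'],R_of(s).as_matrix());print('check',q.round(3),s['joints'].round(3))
J=np.array([.4435,-.397,.055]);S=np.array([.5287,-.0326,.137])
d2=np.radians
print('beta psi flip | grasp q | margin')
for b in (15,25,35,45):
  for psi in range(-180,180,15):
    for fl in (0,1):
      qg=ik(J,Rgrasp(d2(psi),d2(b),fl))
      if marg(qg)<.1: continue
      qs=ik(S,Rgrasp(d2(psi),d2(b),fl))
      print(b,psi,fl,qg.round(2),round(marg(qg),2),'place',None if qs is None else qs.round(2),round(marg(qs),2))
E
```

```text
check [-0.567  0.765  1.074  0.461  2.055 -0.68 ] [-0.567  0.765  1.074  0.461  2.055 -0.68 ]
beta psi flip | grasp q | margin
15 -180 0 [-0.59  1.37  0.61 -0.77  2.26  0.85] 0.23 place [-0.13  1.22  0.73 -0.21  2.49  1.37] 0.17
15 -180 1 [-0.59  1.37  0.61 -0.77  2.26 -2.29] 0.23 place [-0.13  1.22  0.73 -0.21  2.49 -1.78] 0.17
15 -165 0 [-0.52  1.28  0.84 -0.87  2.04  0.83] 0.13 place [-0.04  1.2   0.78 -0.45  2.41  1.15] 0.25
15 -165 1 [-0.52  1.28  0.84 -0.87  2.04 -2.31] 0.13 place [-0.04  1.2   0.78 -0.45  2.41 -1.99] 0.25
15 -75 0 [-0.52  0.96  2.14  3.94  1.28  1.55] 0.2 place [0.34 0.82 1.83 4.91 1.38 1.06] -0.77
15 -75 1 [-0.52  0.96  2.14  3.94  1.28 -1.6 ] 0.2 place [ 0.34  0.82  1.83  4.91  1.38 -2.08] -0.77
15 -60 0 [-0.69  0.99  2.28  3.49  1.43  1.62] 0.42 place [0.33 0.77 2.03 4.62 1.26 1.22] -0.48
15 -60 1 [-0.69  0.99  2.28  3.49  1.43 -1.53] 0.42 place [ 0.33  0.77  2.03  4.62  1.26 -1.92] -0.48
15 -45 0 [-0.93  1.01  2.35  3.    1.52  1.54] 0.35 place [0.27 0.74 2.23 4.24 1.23 1.42] -0.1
15 -45 1 [-0.93  1.01  2.35  3.    1.52 -1.6 ] 0.35 place [ 0.27  0.74  2.23
[... 13352 characters left out ...]
20 1 [-0.91  1.12  0.82  0.11  1.98 -1.43] 0.68 place [-0.44  0.79  1.31  0.42  1.71 -1.05] 0.95
45 135 0 [-0.84  1.13  0.79 -0.04  2.01  1.51] 0.65 place [-0.37  0.84  1.2   0.3   1.83  1.95] 0.83
45 135 1 [-0.84  1.13  0.79 -0.04  2.01 -1.63] 0.65 place [-0.37  0.84  1.2   0.3   1.83 -1.19] 0.83
45 150 0 [-0.77  1.13  0.8  -0.19  1.98  1.32] 0.68 place [-0.3   0.88  1.11  0.17  1.91  1.79] 0.75
45 150 1 [-0.77  1.13  0.8  -0.19  1.98 -1.82] 0.68 place [-0.3   0.88  1.11  0.17  1.91 -1.35] 0.75
45 165 0 [-0.71  1.1   0.87 -0.33  1.89  1.14] 0.67 place [-0.22  0.91  1.06  0.03  1.96  1.61] 0.7
45 165 1 [-0.71  1.1   0.87 -0.33  1.89 -2.  ] 0.67 place [-0.22  0.91  1.06  0.03  1.96 -1.53] 0.7
```

Run:
```python
from kin import *
d2=np.radians
b=25
for psi in (15,30,45,60):
  Rg=Rgrasp(d2(psi),d2(b),1);ax=Rg.T@[0,0,1]
  for up in (0,10,20):
   for pos in ([.4435,-.397,.35],[.50,-.25,.35],[.5,-.15,.4]):
    ms=[]
    for roll in np.radians(np.arange(0,181,10)):
      R=Rgrasp(d2(psi),-d2(up),1,roll);q=ik(np.array(pos),R);ms.append(marg(q))
    lid=R@ax
    print(psi,up,pos,'minmargin',np.round(min(ms),2),'lid deg from down',np.degrees(np.arccos(-lid[2])).round(0),'q end',None if q is None else q.round(2), 'q6 start',ik(np.array(pos),Rgrasp(d2(psi),-d2(up),1,0)).round(2))
f=grab_frame('top');C=cloud(f)
P=C.reshape(-1,3);P=P[(P[:,2]>.02)&(P[:,1]<-.44)&(P[:,0]<.85)]
H,xe,ye=np.histogram2d(P[:,0],P[:,1],bins=[np.arange(.1,.9,.05),np.arange(-.75,-.4,.05)])
print(xe.round(2),ye.round(2));print(H.astype(int))
s=sense();f=grab_frame('side');C=cloud(f);P=C.reshape(-1,3);P=P[(P[:,2]>.03)&(P[:,1]<-.3)&(P[:,2]<.5)]
H,xe,ye=np.histogram2d(P[:,0],P[:,1],bins=[np.arange(0,.9,.1),np.arange(-.8,-.29,.1)]);print(H.astype(int))
```

```text
15 0 [0.4435, -0.397, 0.35] minmargin 0.77 lid deg from down 25.0 q end [-1.4   0.55  1.83  1.51  1.63  2.34] q6 start [-1.4   0.55  1.83  1.51  1.63 -0.8 ]
15 0 [0.5, -0.25, 0.35] minmargin 0.58 lid deg from down 25.0 q end [-1.18  0.41  2.12  1.67  1.5   2.18] q6 start [-1.18  0.41  2.12  1.67  1.5  -0.96]
15 0 [0.5, -0.15, 0.4] minmargin 0.45 lid deg from down 25.0 q end [-1.06  0.19  2.25  1.77  1.41  2.25] q6 start [-1.06  0.19  2.25  1.77  1.41 -0.89]
15 10 [0.4435, -0.397, 0.35] minmargin 0.84 lid deg from down 15.0 q end [-1.39  0.64  1.86  1.61  1.76  2.23] q6 start [-1.39  0.64  1.86  1.61  1.76 -0.91]
15 10 [0.5, -0.25, 0.35] minmargin 0.55 lid deg from down 15.0 q end [-1.17  0.53  2.15  1.77  1.67  2.03] q6 start [-1.17  0.53  2.15  1.77  1.67 -1.11]
15 10 [0.5, -0.15, 0.4] minmargin 0.39 lid deg from down 15.0 q end [-1.04  0.32  2.31  1.89  1.6   2.06] q6 start [-1.04  0.32  2.31  1.89  1.6  -1.08]
15 20 [0.4435, -0.397, 0.35] minmargin 0.76 lid deg from down 5.0 q end [-1.36  0.73  1.87  1.71  1.9   2.14] q6 start [-1.36  0.73  1.87  1.71  1.9  -1.  ]
15 20 [0.5, -0.2
[... 4512 characters left out ...]
.65 0.7  0.75
 0.8  0.85] [-0.75 -0.7  -0.65 -0.6  -0.55 -0.5  -0.45]
[[  0   0   0   0   0   0]
 [  0   0   0   0   0   0]
 [  0   0   0   0   0   0]
 [  0   0   0   0   0   0]
 [  0   0   0   0   0   0]
 [  0   0   0   0   0   0]
 [  0   0   0   0   0   0]
 [  0   0  21   0   0   0]
 [  0   0  75  20   0  22]
 [  0   0  28   0   0  26]
 [  0   0   0   0   0   0]
 [  0   0  71 440   0   0]
 [  0   0   0 233   0   0]
 [  0   0   0   0   0   0]
 [  0   0   0   0   0   0]]
[[   0    0    0    0    0]
 [   0    0    0    0    0]
 [   0    0    0    0    0]
 [   0    0    0    0    0]
 [   0 2319 1554 1099  720]
 [   0 1547 1018    0 4202]
 [   0    0    0    0 4464]
 [   0    0    0  500  622]]
```

View pics/top20.png

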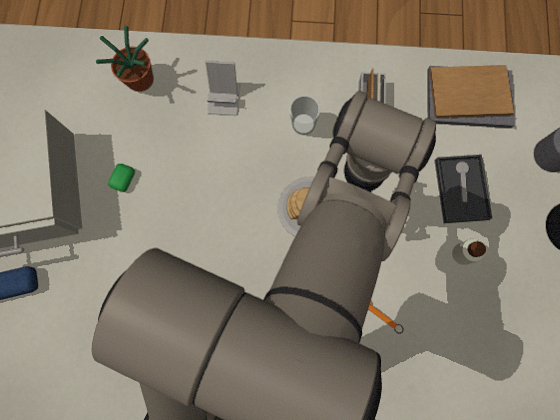

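```bash
cat >> kin.py <<'E'
from scipy.spatial.transform import Slerp
def path(x0,R0,x1,R1,n=15):
    """straight + slerp; returns min margin, and if elbow/wrist low"""
    sl=Slerp([0,1],Ro.from_matrix([R0,R1]));ms=[];qs=[]
    for t in np.linspace(0,1,n):
        q=ik(x0+(x1-x0)*t,sl(t).as_matrix());ms.append(marg(q));qs.append(q)
    return min(ms),qs
E
python3 - <<'E'
from kin import *
d2=np.radians
s=st();x0=s['position'];R0=R_of(s).as_matrix();print(x0,s['joints'].round(2))
for psi in (10,20,30):
  Rg=Rgrasp(d2(psi),d2(25),1);d=Rg[:,2]
  for W in ([.42,-.25,.32],[.40,-.22,.35],[.45,-.2,.30]):
    W=np.array(W);J=np.array([.4435,-.397,.053]);pre=J-.12*d
    m1,q=path(x0,R0,W,R0);m2,q2=path(W,R0,W,Rg);m3,q3=path(W,Rg,pre,Rg);m4,_=path(pre,Rg,J,Rg)
    jump=max(np.abs(np.diff(np.array(q2),axis=0)).max(),np.abs(np.diff(np.array(q3),axis=0)).max()) if min(m2,m3)>-5 else None
    print(psi,W,round(m1,2),round(m2,2),round(m3,2),round(m4,2),'jump',jump,q3[-1].round(2),'pre',pre.round(3),np.degrees((Ro.from_matrix(R0).inv()*Ro.from_matrix(Rg)).magnitude()).round())
E
```

```text
[ 0.53395239 -0.11159127  0.24802167] [-0.57  0.77  1.08  0.46  2.05 -0.68]
10 [ 0.42 -0.25  0.32] 0.41 0.41 0.55 0.74 jump 0.09718454632193496 [-1.58  0.75  1.96  1.22  1.25 -1.12] pre [ 0.336 -0.416  0.104] 99.0
10 [ 0.4  -0.22  0.35] 0.4 0.4 0.52 0.74 jump 0.08327963998084997 [-1.58  0.75  1.96  1.22  1.25 -1.12] pre [ 0.336 -0.416  0.104] 99.0
10 [ 0.45 -0.2   0.3 ] 0.49 0.47 0.47 0.74 jump 0.11928586083324833 [-1.58  0.75  1.96  1.22  1.25 -1.12] pre [ 0.336 -0.416  0.104] 99.0
20 [ 0.42 -0.25  0.32] 0.41 0.41 0.67 0.9 jump 0.07964932597467156 [-1.54  0.8   1.77  1.07  1.36 -1.03] pre [ 0.341 -0.434  0.104] 89.0
20 [ 0.4  -0.22  0.35] 0.4 0.4 0.63 0.9 jump 0.07658492732802857 [-1.54  0.8   1.77  1.07  1.36 -1.03] pre [ 0.341 -0.434  0.104] 89.0
20 [ 0.45 -0.2   0.3 ] 0.49 0.49 0.57 0.9 jump 0.09247878166526813 [-1.54  0.8   1.77  1.07  1.36 -1.03] pre [ 0.341 -0.434  0.104] 89.0
30 [ 0.42 -0.25  0.32] 0.41 0.41 0.78 1.03 jump 0.07227512955250459 [-1.5   0.87  1.58  0.96  1.5  -0.96] pre [ 0.349 -0.451  0.104] 80.0
30 [ 0.4  -0.22  0.35] 0.4 0.4 0.73 1.03 jump 0.06981531515705752 [-1.5   0.87  1.58  0.96  1.5  -0.96] pre [ 0.349 -0.451  0.104] 80.0
30 [ 0.45 -0.2   0.3 ] 0.49 0.49 0.68 1.03 jump 0.07317393859405641 [-1.5   0.87  1.58  0.96  1.5  -0.96] pre [ 0.349 -0.451  0.104] 80.0
```

Run:
```python
from kin import *
plan([.45,-.2,.31],Ro.from_matrix(Rgrasp(np.radians(30),np.radians(25),1)),False)
```

```text
t 40.05 pos [ 0.534  -0.1116  0.248 ] q [-0.57  0.77  1.08  0.46  2.05 -0.68] F [ 0.1  0.9 -1.3] grip 1.002
turn units [-0.8105  0.2591  0.3667] | shift now-axes [-0.344 -2.9   -1.779] | shift after-turn axes [ 0.169  0.865 -3.304]
```

Call:
drive_tool(moves=[[[0, 0, 0], [-0.06, -0.48, -0.3], 1], [[0, 0, 0], [-0.06, -0.48, -0.3], 1], [[0, 0, 0], [-0.06, -0.48, -0.3], 1], [[0, 0, 0], [-0.06, -0.48, -0.3], 1], [[0, 0, 0], [-0.06, -0.48, -0.3], 1], [[0, 0, 0], [-0.06, -0.48, -0.3], 1], [[-0.067, 0.021, 0.03], [0, 0, 0], 1], [[-0.067, 0.021, 0.03], [0, 0, 0], 1], [[-0.067, 0.021, 0.03], [0, 0, 0], 1], [[-0.067, 0.021, 0.03], [0, 0, 0], 1], [[-0.067, 0.021, 0.03], [0, 0, 0], 1], [[-0.067, 0.021, 0.03], [0, 0, 0], 1]])

```text
clock: 41.05
position: [0.4449, -0.197, 0.3229]
tool_rot: [-0.254, 0.749, 0.49, 0.367]
ft_force: [0.8, 0.4, -0.0]
grip_width: 1.001
```

Run:
```python
from kin import *
plan([.45,-.2,.31],Ro.from_matrix(Rgrasp(np.radians(30),np.radians(25),1)),False)
```

```text
t 41.05 pos [ 0.4449 -0.197   0.3229] q [-1.    0.42  1.53  0.73  1.78 -0.66] F [ 0.8  0.4 -0. ] grip 1.001
turn units [-0.377   0.1394  0.2106] | shift now-axes [-0.266  0.154  0.177] | shift after-turn axes [-0.26   0.129  0.203]
```

Call:
drive_tool(moves=[[[-0.063, 0.023, 0.035], [0, 0, 0], 1], [[-0.063, 0.023, 0.035], [0, 0, 0], 1], [[-0.063, 0.023, 0.035], [0, 0, 0], 1], [[-0.063, 0.023, 0.035], [0, 0, 0], 1], [[-0.063, 0.023, 0.035], [0, 0, 0], 1], [[-0.063, 0.023, 0.035], [0, 0, 0], 1], [[0, 0, 0], [0, 0, 0], 1]])

```text
clock: 41.63
position: [0.438, -0.1919, 0.3295]
tool_rot: [-0.112, 0.819, 0.207, 0.523]
ft_force: [-0.8, 0.8, -0.1]
grip_width: 1.001
```

Run:
```python
from kin import *
Rg=Rgrasp(np.radians(30),np.radians(25),1);pre=np.array([.4435,-.397,.053])-.13*Rg[:,2]
plan(pre,Ro.from_matrix(Rg),False)
s=sense();f=grab_frame('wrist');save(f,'w21.png')
```

```text
t 41.63 pos [ 0.438  -0.1919  0.3295] q [-1.21  0.17  2.05  1.16  1.38 -0.67] F [-0.8  0.8 -0.1] grip 1.001
turn units [0.0391 0.005  0.006 ] | shift now-axes [-7.357  4.581 -2.223] | shift after-turn axes [-7.299  4.508 -2.544]
```

View pics/w21.png

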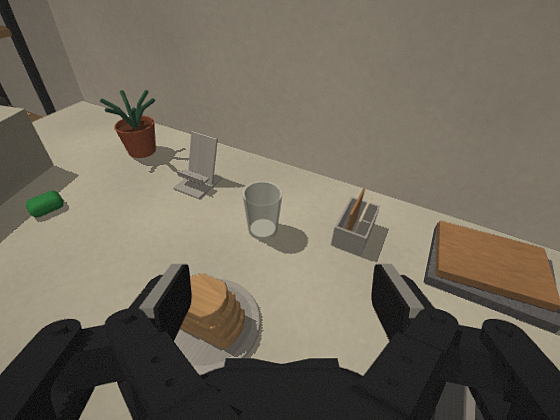

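Call:
drive_tool(moves=[[[0.02, 0.002, 0.003], [0, 0.5, -0.3], 1], [[0.019, 0.002, 0.003], [0, 0.5, -0.3], 1], [[0, 0, 0], [0, 0.5, -0.3], 1], [[0, 0, 0], [-0.2, 0.5, -0.3], 1], [[0, 0, 0], [-0.5, 0.5, -0.3], 1], [[0, 0, 0], [-0.6, 0.5, -0.3], 1], [[0, 0, 0], [-0.6, 0.5, -0.3], 1], [[0, 0, 0], [-0.6, 0.5, -0.2], 1], [[0, 0, 0], [-0.6, 0.3, 0], 1], [[0, 0, 0], [-0.6, 0, 0], 1], [[0, 0, 0], [-0.6, 0, 0], 1], [[0, 0, 0], [-0.6, 0, 0], 1], [[0, 0, 0], [-0.5, 0, 0], 1], [[0, 0, 0], [0, 0, 0], 1]])

```text
clock: 42.85
position: [0.3735, -0.4559, 0.1865]
tool_rot: [-0.123, 0.817, 0.261, 0.499]
ft_force: [-0.6, 0.0, 0.7]
grip_width: 0.999
```

Run:
```python
from kin import *
Rg=Rgrasp(np.radians(30),np.radians(25),1);pre=np.array([.4435,-.397,.053])-.13*Rg[:,2]
plan(pre,Ro.from_matrix(Rg),False)
f=grab_frame('wrist');save(f,'w22.png')
```

```text
t 42.85 pos [ 0.3735 -0.4559  0.1865] q [-1.44  0.73  1.51  0.93  1.56 -0.85] F [-0.6  0.   0.7] grip 0.999
turn units [-0.0179  0.0366  0.053 ] | shift now-axes [-2.021 -0.557  0.328] | shift after-turn axes [-2.074 -0.401  0.202]
```

View pics/w22.png

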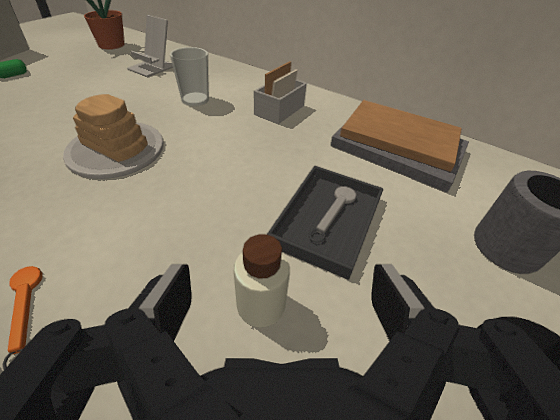

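Call:
drive_tool(moves=[[[-0.009, 0.018, 0.027], [0, 0, 0], 1], [[-0.009, 0.018, 0.026], [0, 0, 0], 1], [[0, 0, 0], [-0.5, -0.1, 0.05], 1], [[0, 0, 0], [-0.5, -0.1, 0.05], 1], [[0, 0, 0], [-0.5, -0.1, 0.05], 1], [[0, 0, 0], [-0.4, -0.1, 0.05], 1], [[0, 0, 0], [0, 0, 0], 1]])

```text
clock: 43.48
position: [0.3484, -0.4553, 0.1242]
tool_rot: [-0.136, 0.814, 0.219, 0.521]
ft_force: [-0.2, -0.2, -0.1]
grip_width: 1.002
```

Run:
```python
from kin import *
Rg=Rgrasp(np.radians(30),np.radians(25),1);pre=np.array([.4435,-.397,.053])-.13*Rg[:,2]
plan(pre,Ro.from_matrix(Rg),False)
s=sense();f=grab_frame('wrist');save(f,'w23.png');C=cloud(f,s)
P=C.reshape(-1,3);n=np.hypot(P[:,0]-.4435,P[:,1]+.397)<.05
L=P[n&(P[:,2]>.0965)&(P[:,2]<.105)];print('lid',len(L),L.mean(0),cv2.minEnclosingCircle((L[:,:2]*1000).astype(np.float32)))
from scipy.optimize import least_squares
B=P[n&(P[:,2]>.02)&(P[:,2]<.07)];r=least_squares(lambda c:np.hypot(B[:,0]-c[0],B[:,1]-c[1])-.026,[.4435,-.397],loss='soft_l1',f_scale=.002);print('body',len(B),r.x,np.abs(r.fun).mean())
```

```text
t 43.48 pos [ 0.3484 -0.4553  0.1242] q [-1.5   0.84  1.58  0.96  1.52 -0.93] F [-0.2 -0.2 -0.1] grip 1.002
turn units [ 0.0035 -0.0021  0.0036] | shift now-axes [-0.434 -0.077  0.026] | shift after-turn axes [-0.435 -0.074  0.028]
lid 1024 [ 0.43830545 -0.39843764  0.09968498] ((440.137451171875, -397.1771545410156), 17.564678192138672)
body 2231 [ 0.44129843 -0.39675727] 0.0002960143068908674
```

View pics/w23.png

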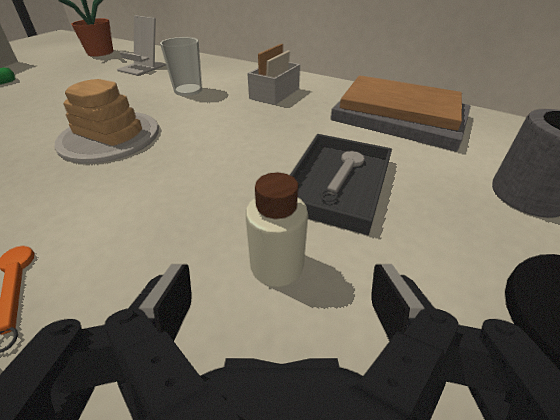

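Run:
```python
from kin import *
Rg=Rgrasp(np.radians(30),np.radians(25),1);J=np.array([.4413,-.3968,.048])
plan(J,Ro.from_matrix(Rg),False)
```

```text
t 43.53 pos [ 0.349  -0.4558  0.1256] q [-1.5   0.84  1.57  0.96  1.52 -0.93] F [0.8 0.1 0. ] grip 1.002
turn units [ 0.0039 -0.0023  0.0047] | shift now-axes [-0.614 -0.147  3.296] | shift after-turn axes [-0.604 -0.124  3.299]
```

Call:
drive_tool(moves=[[[0.004, -0.002, 0.005], [-0.3, -0.07, 0.3], 1], [[0, 0, 0], [-0.3, -0.06, 0.4], 1], [[0, 0, 0], [0, 0, 0.4], 1], [[0, 0, 0], [0, 0, 0.4], 1], [[0, 0, 0], [0, 0, 0], 1]])

```text
clock: 43.95
position: [0.39, -0.4292, 0.0811]
tool_rot: [-0.137, 0.815, 0.219, 0.519]
ft_force: [0.6, 0.9, -0.4]
grip_width: 1.0
```

Run:
```python
from kin import *
Rg=Rgrasp(np.radians(30),np.radians(25),1);J=np.array([.4413,-.3968,.048])
plan(J,Ro.from_matrix(Rg),False)
s=sense();f=grab_frame('wrist');save(f,'w24.png')
```

```text
t 43.95 pos [ 0.39   -0.4292  0.0811] q [-1.43  0.89  1.62  1.02  1.42 -0.99] F [ 0.6  0.9 -0.4] grip 1.0
turn units [0.0024 0.0008 0.0023] | shift now-axes [-0.107 -0.067  1.723] | shift after-turn axes [-0.109 -0.061  1.724]
```

View pics/w24.png

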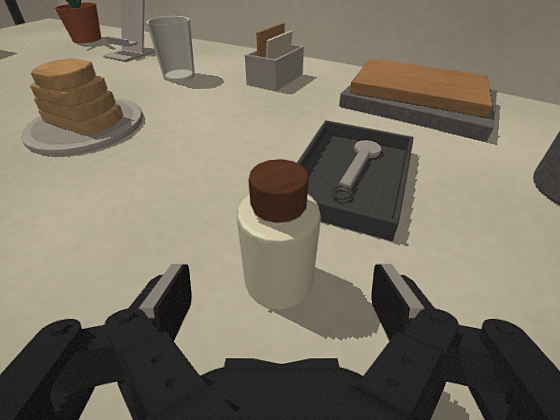

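Jar is centred between the fingers at (279,250), so I'm moving forward.

Call:
drive_tool(moves=[[[0.002, 0.001, 0.002], [-0.1, -0.06, 0.3], 1], [[0, 0, 0], [0, 0, 0.4], 1], [[0, 0, 0], [0, 0, 0.4], 1], [[0, 0, 0], [0, 0, 0.3], 1], [[0, 0, 0], [0, 0, 0], 1]])

```text
clock: 44.42
position: [0.4356, -0.4018, 0.0536]
tool_rot: [-0.137, 0.815, 0.22, 0.519]
ft_force: [0.4, 0.1, -0.3]
grip_width: 1.001
```

Run:
```python
from kin import *
Rg=Rgrasp(np.radians(30),np.radians(25),1);J=np.array([.4413,-.3968,.048])
plan(J,Ro.from_matrix(Rg),False)
```

```text
t 44.42 pos [ 0.4356 -0.4018  0.0536] q [-1.34  0.93  1.65  1.1   1.35 -1.03] F [ 0.4  0.1 -0.3] grip 1.001
turn units [0.0015 0.0007 0.003 ] | shift now-axes [-0.048 -0.038  0.227] | shift after-turn axes [-0.049 -0.037  0.227]
```

Call:
drive_tool(moves=[[[0.001, 0.001, 0.003], [-0.05, -0.04, 0.22], 1], [[0, 0, 0], [0, 0, 0.05], 1], [[0, 0, 0], [0, 0, 0], -1], [[0, 0, 0], [0, 0, 0], -1], [[0, 0, 0], [0, 0, 0], -1], [[0, 0, 0], [0, 0, 0], -1], [[0, 0, 0], [0, 0, 0], -1], [[0, 0, 0], [0, 0, 0], -1]])

```text
clock: 45.08
position: [0.4432, -0.3958, 0.0464]
tool_rot: [-0.139, 0.815, 0.218, 0.519]
ft_force: [0.6, 1.3, -0.7]
grip_width: 0.593
```

Run:
```python
from kin import *
Rg=Rgrasp(np.radians(30),np.radians(25),1)
s=st();print('tilt of tool now',s['tool_rot'],s['position'],s['grip_width']);np.save('grasp.npy',np.r_[s['position'],s['tool_rot']])
plan([.4435,-.36,.33],Ro.from_matrix(Rg),False)
```

```text
tilt of tool now [-0.13870882  0.81470664  0.21786545  0.51917974] [ 0.44323768 -0.39583077  0.04644471] 0.5932428469629772
t 45.08 pos [ 0.4432 -0.3958  0.0464] q [-1.32  0.94  1.66  1.11  1.33 -1.04] F [ 0.6  1.3 -0.7] grip 0.593
turn units [ 0.0007 -0.0001 -0.0002] | shift now-axes [ 6.617 -0.772 -2.584] | shift after-turn axes [ 6.616 -0.772 -2.585]
```

Call:
drive_tool(moves=[[[0, 0, 0], [0.2, 0, -0.09], -1], [[0, 0, 0], [0.45, 0, -0.21], -1], [[0, 0, 0], [0.54, 0, -0.25], -1], [[0, 0, 0], [0.54, 0, -0.25], -1], [[0, 0, 0], [0.54, 0, -0.25], -1], [[0, 0, 0], [0.54, 0, -0.25], -1], [[0, 0, 0], [0.54, 0, -0.25], -1], [[0, 0, 0], [0.54, 0, -0.25], -1], [[0, 0, 0], [0.54, 0, -0.25], -1], [[0, 0, 0], [0.54, 0, -0.25], -1], [[0, 0, 0], [0.54, 0, -0.25], -1], [[0, 0, 0], [0.4, 0, -0.2], -1], [[0, 0, 0], [0, 0, 0], -1]])

```text
clock: 46.17
position: [0.4409, -0.3941, 0.3208]
tool_rot: [-0.14, 0.818, 0.216, 0.514]
ft_force: [0.3, -0.7, -1.9]
grip_width: 0.594
```

Run:
```python
from kin import *
up=Ro.from_matrix(Rgrasp(np.radians(30),np.radians(-15),1))
plan([.48,-.28,.34],up,False)
f=grab_frame('wrist');save(f,'w25.png');f=grab_frame('side');save(f,'s25.png')
```

```text
t 46.17 pos [ 0.4409 -0.3941  0.3208] q [-1.33  0.51  1.54  1.05  1.59 -0.54] F [ 0.3 -0.7 -1.9] grip 0.594
turn units [ 0.0015  0.472  -0.0042] | shift now-axes [ 1.401 -1.991  1.843] | shift after-turn axes [-0.125 -1.982  2.319]
```

View pics/s25.png

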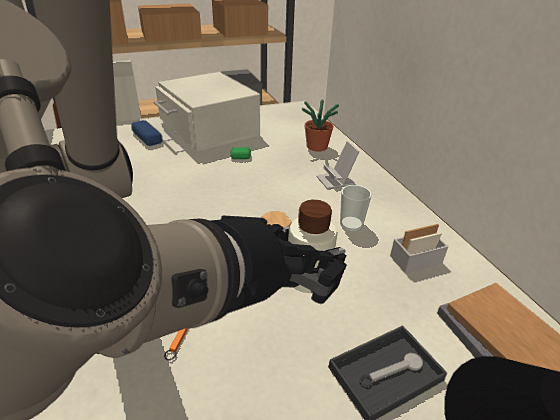

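Call:
drive_tool(moves=[[[0, 0.067, 0], [0, 0, 0], -1], [[0, 0.067, 0], [0, 0, 0], -1], [[0, 0.067, 0], [0, 0, 0], -1], [[0, 0.067, 0], [0, 0, 0], -1], [[0, 0.067, 0], [0, 0, 0], -1], [[0, 0.067, 0], [0, 0, 0], -1], [[0, 0.067, 0], [0, 0, 0], -1], [[0, 0, 0], [0, -0.4, 0.4], -1], [[0, 0, 0], [0, -0.5, 0.5], -1], [[0, 0, 0], [0, -0.5, 0.5], -1], [[0, 0, 0], [0, -0.5, 0.5], -1], [[0, 0, 0], [0, 0, 0.3], -1], [[0, 0, 0], [0, 0, 0], -1]])

```text
clock: 47.35
position: [0.4776, -0.284, 0.3197]
tool_rot: [-0.216, 0.586, 0.126, 0.771]
ft_force: [-0.7, -0.3, -2.1]
grip_width: 0.594
```

```bash
cat >> kin.py <<'E'
def lid():
    s=sense();g=np.load('grasp.npy');Rg=Ro.from_quat(np.roll(g[3:],-1)).as_matrix();v=R_of(s).as_matrix()@(Rg.T@[0,0,1.]);print('lid dir',v.round(3),'deg from down',np.degrees(np.arccos(-v[2])).round(1))
E
python3 - <<'E'
from kin import *
lid()
plan([.48,-.28,.34],Ro.from_matrix(Rgrasp(np.radians(30),np.radians(-15),1,np.pi*.99)),False)
E
```

```text
lid dir [-0.558 -0.358  0.749] deg from down 138.5
t 47.35 pos [ 0.4776 -0.284   0.3197] q [-1.23  0.74  1.94  1.57  1.89 -1.03] F [-0.7 -0.3 -2.1] grip 0.594
turn units [-0.025  -0.0371  2.0385] | shift now-axes [ 0.455 -0.088  0.239] | shift after-turn axes [-0.466  0.041  0.23 ]
```

Call:
drive_tool(moves=[[[0, 0, 0.075], [0, 0, 0], -1], [[0, 0, 0.075], [0, 0, 0], -1], [[0, 0, 0.075], [0, 0, 0], -1], [[0, 0, 0.075], [0, 0, 0], -1], [[0, 0, 0.075], [0, 0, 0], -1], [[0, 0, 0.075], [0, 0, 0], -1], [[0, 0, 0.075], [0, 0, 0], -1], [[0, 0, 0.075], [0, 0, 0], -1], [[0, 0, 0.075], [0, 0, 0], -1], [[0, 0, 0.075], [0, 0, 0], -1], [[0, 0, 0.075], [0, 0, 0], -1], [[0, 0, 0.075], [0, 0, 0], -1], [[0, 0, 0.075], [0, 0, 0], -1], [[0, 0, 0.075], [0, 0, 0], -1]])

```text
clock: 48.52
position: [0.4764, -0.2935, 0.3033]
tool_rot: [0.711, -0.487, 0.357, -0.362]
ft_force: [-0.0, 0.3, -2.7]
grip_width: 0.593
```

Run:
```python
from kin import *
lid()
plan([.48,-.28,.34],Ro.from_matrix(Rgrasp(np.radians(30),np.radians(-15),1,np.pi*.99)),False)
```

```text
lid dir [ 0.075 -0.964 -0.256] deg from down 75.2
t 48.52 pos [ 0.4764 -0.2935  0.3033] q [-1.24  0.77  1.94  1.56  1.88  0.62] F [-0.   0.3 -2.7] grip 0.593
turn units [-0.0362 -0.019   0.928 ] | shift now-axes [-0.391 -0.767  0.472] | shift after-turn axes [-0.83   0.222  0.475]
```

Call:
drive_tool(moves=[[[-0.002, -0.001, 0.075], [-0.1, -0.2, 0.12], -1], [[-0.002, -0.001, 0.075], [-0.1, -0.2, 0.12], -1], [[-0.002, -0.001, 0.075], [-0.1, -0.1, 0.1], -1], [[-0.002, -0.001, 0.075], [-0.1, 0, 0], -1], [[-0.002, -0.001, 0.075], [-0.1, 0, 0], -1], [[-0.002, -0.001, 0.075], [-0.05, 0, 0], -1], [[-0.002, -0.001, 0.075], [-0.05, 0, 0], -1], [[-0.002, -0.001, 0.075], [-0.05, 0, 0], -1], [[-0.002, -0.001, 0.075], [-0.05, 0, 0], -1], [[-0.002, -0.001, 0.075], [-0.05, 0, 0], -1], [[-0.002, -0.001, 0.075], [-0.05, 0, 0], -1], [[-0.002, -0.001, 0.075], [0, 0, 0], -1]])

```text
clock: 49.52
position: [0.4686, -0.2855, 0.3306]
tool_rot: [0.767, -0.141, 0.594, 0.198]
ft_force: [0.9, 0.2, -1.6]
grip_width: 0.592
```

Run:
```python
from kin import *
lid()
plan([.48,-.28,.34],Ro.from_matrix(Rgrasp(np.radians(30),np.radians(-15),1,np.pi*.99)),False)
f=grab_frame('side');save(f,'s26.png')
```

```text
lid dir [-0.166 -0.068 -0.984] deg from down 10.3
t 49.52 pos [ 0.4686 -0.2855  0.3306] q [-1.26  0.7   1.95  1.55  1.88  2.11] F [ 0.9  0.2 -1.6] grip 0.592
turn units [-0.0243 -0.0034 -0.0274] | shift now-axes [-0.147 -0.009  0.366] | shift after-turn axes [-0.144 -0.028  0.366]
```

View pics/s26.png

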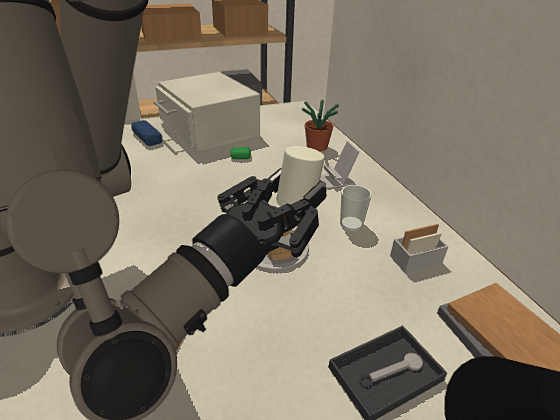

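The jar is upside down, its white foot showing upward at (302,165) and its lid 10° from straight down. I'll hold it there for over a second.

Call:
drive_tool(moves=[[[0, 0, 0], [0, 0, 0], -1], [[0, 0, 0], [0, 0, 0], -1], [[0, 0, 0], [0, 0, 0], -1], [[0, 0, 0], [0, 0, 0], -1], [[0, 0, 0], [0, 0, 0], -1], [[0, 0, 0], [0, 0, 0], -1], [[0, 0, 0], [0, 0, 0], -1], [[0, 0, 0], [0, 0, 0], -1], [[0, 0, 0], [0, 0, 0], -1], [[0, 0, 0], [0, 0, 0], -1], [[0, 0, 0], [0, 0, 0], -1], [[0, 0, 0], [0, 0, 0], -1], [[0, 0, 0], [0, 0, 0], -1], [[0, 0, 0], [0, 0, 0], -1], [[0, 0, 0], [0, 0, 0], -1], [[0, 0, 0], [0, 0, 0], -1], [[0, 0, 0], [0, 0, 0], -1], [[0, 0, 0], [0, 0, 0], -1], [[0, 0, 0], [0, 0, 0], -1], [[0, 0, 0], [0, 0, 0], -1]])

```text
clock: 51.23
position: [0.4683, -0.2874, 0.3279]
tool_rot: [0.767, -0.141, 0.595, 0.195]
ft_force: [-0.9, -0.2, -2.2]
grip_width: 0.591
```

Run:
```python
from kin import *
lid()
plan([.47,-.26,.34],Ro.from_matrix(Rgrasp(np.radians(30),np.radians(-15),1)),False)
```

```text
lid dir [-0.166 -0.07  -0.984] deg from down 10.4
t 51.23 pos [ 0.4683 -0.2874  0.3279] q [-1.26  0.7   1.95  1.55  1.88  2.1 ] F [-0.9 -0.2 -2.2] grip 0.591
turn units [-0.0065  0.0418  2.0903] | shift now-axes [-0.194  0.591  0.42 ] | shift after-turn axes [ 0.195 -0.573  0.445]
```

Call:
drive_tool(moves=[[[0, 0, -0.075], [-0.05, 0, 0], -1], [[0, 0, -0.075], [-0.05, 0, 0], -1], [[0, 0, -0.075], [-0.05, 0, 0], -1], [[0, 0, -0.075], [0, 0, 0], -1], [[0, 0, -0.075], [0, 0, 0], -1], [[0, 0, -0.075], [0, 0, 0], -1], [[0, 0, -0.075], [0, 0, 0], -1], [[0, 0, -0.075], [0, 0, 0], -1], [[0, 0, -0.075], [0, 0, 0], -1], [[0, 0, -0.075], [0, 0, 0], -1], [[0, 0, -0.075], [0, 0, 0], -1], [[0, 0, -0.075], [0, 0, 0], -1], [[0, 0, -0.075], [0, 0, 0], -1], [[0, 0, -0.075], [0, 0, 0], -1]])

```text
clock: 52.4
position: [0.4666, -0.2875, 0.3339]
tool_rot: [0.664, -0.533, 0.3, -0.431]
ft_force: [-0.7, -0.6, -3.5]
grip_width: 0.589
```

Run:
```python
from kin import *
lid()
plan([.47,-.26,.34],Ro.from_matrix(Rgrasp(np.radians(30),np.radians(-15),1)),False)
```

```text
lid dir [ 0.045 -0.998 -0.052] deg from down 87.0
t 52.4 pos [ 0.4666 -0.2875  0.3339] q [-1.26  0.69  1.95  1.55  1.88  0.46] F [-0.7 -0.6 -3.5] grip 0.589
turn units [ 0.0245 -0.0165 -0.9983] | shift now-axes [-0.566 -0.083  0.421] | shift after-turn axes [ 0.039 -0.553  0.443]
```

Call:
drive_tool(moves=[[[0.002, -0.001, -0.077], [0, 0, 0], -1], [[0.002, -0.001, -0.077], [0, 0, 0], -1], [[0.002, -0.001, -0.077], [0, 0, 0], -1], [[0.002, -0.001, -0.077], [0, 0, 0], -1], [[0.002, -0.001, -0.077], [0, 0, 0], -1], [[0.002, -0.001, -0.077], [0, 0, 0], -1], [[0.002, -0.001, -0.077], [0, 0, 0], -1], [[0.002, -0.001, -0.077], [0, 0, 0], -1], [[0.002, -0.001, -0.077], [0, 0, 0], -1], [[0.002, -0.001, -0.077], [0, 0, 0], -1], [[0.002, -0.001, -0.077], [0, 0, 0], -1], [[0.002, -0.001, -0.077], [0, 0, 0], -1], [[0, 0, 0], [0, 0, 0], -1]])

```text
clock: 53.48
position: [0.4665, -0.2874, 0.3339]
tool_rot: [-0.218, 0.589, 0.146, 0.764]
ft_force: [0.3, 0.5, -2.8]
grip_width: 0.591
```

Run:
```python
from kin import *
lid();d2=np.radians
s=sense();x=s['position'];R=R_of(s).as_matrix()
# choose placing azimuth; jar foot = TCP - grip height
S=np.array([.5287,-.0326,.082+.0464])
for psi in (30,45,60):
  Rp=Rgrasp(d2(psi),d2(25),1)
  for W in ([.45,-.2,.3],[.48,-.15,.28]):
    W=np.array(W);print(psi,W,round(path(x,R,W,Rp)[0],2),round(path(W,Rp,S+[0,0,.06],Rp)[0],2),round(path(S,Rp,S-.12*Rp[:,2],Rp)[0],2))
plan([.45,-.2,.3],Ro.from_matrix(Rgrasp(d2(45),d2(25),1)),False)
```

```text
lid dir [-0.545 -0.35   0.762] deg from down 139.6
30 [ 0.45 -0.2   0.3 ] 0.68 0.43 0.31
30 [ 0.48 -0.15  0.28] 0.61 0.43 0.31
45 [ 0.45 -0.2   0.3 ] 0.76 0.6 0.56
45 [ 0.48 -0.15  0.28] 0.76 0.6 0.56
60 [ 0.45 -0.2   0.3 ] 0.76 0.78 0.76
60 [ 0.48 -0.15  0.28] 0.76 0.78 0.76
t 53.48 pos [ 0.4665 -0.2874  0.3339] q [-1.26  0.7   1.92  1.53  1.9  -0.99] F [ 0.3  0.5 -2.8] grip 0.591
turn units [ 0.1711 -0.4696 -0.0381] | shift now-axes [-1.084 -2.063  0.48 ] | shift after-turn axes [-0.237 -1.837  1.494]
```

Call:
drive_tool(moves=[[[0.024, -0.067, -0.005], [0, 0, 0], -1], [[0.024, -0.067, -0.005], [0, 0, 0], -1], [[0.024, -0.067, -0.005], [0, 0, 0], -1], [[0.024, -0.067, -0.005], [0, 0, 0], -1], [[0.024, -0.067, -0.005], [0, 0, 0], -1], [[0.024, -0.067, -0.005], [0, 0, 0], -1], [[0.024, -0.067, -0.005], [0, 0, 0], -1], [[0, 0, 0], [0, 0, 0], -1]])

```text
clock: 54.15
position: [0.4646, -0.2884, 0.3318]
tool_rot: [-0.217, 0.791, 0.313, 0.479]
ft_force: [1.0, -0.0, -2.1]
grip_width: 0.591
```

Run:
```python
from kin import *
lid()
plan([.5287,-.0326,.19],Ro.from_matrix(Rgrasp(np.radians(45),np.radians(25),1)),False)
f=grab_frame('wrist');save(f,'w27.png');f=grab_frame('top');save(f,'t27.png')
```

```text
lid dir [ 0.051 -0.013  0.999] deg from down 177.0
t 54.15 pos [ 0.4646 -0.2884  0.3318] q [-1.18  0.47  1.56  0.97  1.69 -0.55] F [ 1.  -0.  -2.1] grip 0.591
turn units [-0.01    0.018  -0.0281] | shift now-axes [-0.783 -3.256  6.694] | shift after-turn axes [-0.823 -3.389  6.623]
```

View pics/w27.png

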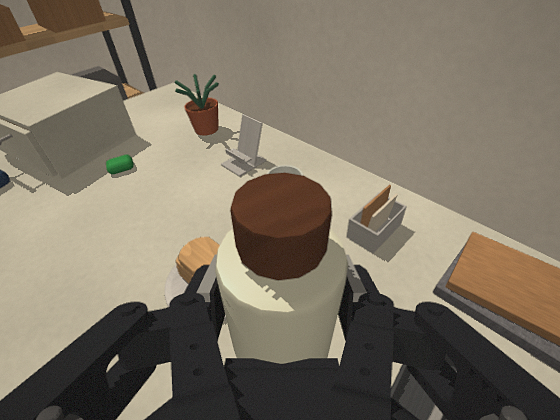

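View pics/t27.png

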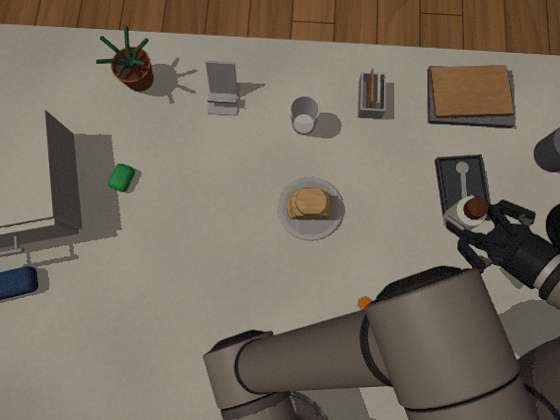

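Call:
drive_tool(moves=[[[-0.01, 0.018, -0.028], [0, 0, 0], -1], [[0, 0, 0], [0, -0.2, 0.4], -1], [[0, 0, 0], [0, -0.3, 0.6], -1], [[0, 0, 0], [0, -0.3, 0.6], -1], [[0, 0, 0], [0, -0.3, 0.6], -1], [[0, 0, 0], [0, -0.3, 0.6], -1], [[0, 0, 0], [0, -0.3, 0.6], -1], [[0, 0, 0], [0, -0.3, 0.6], -1], [[0, 0, 0], [0, -0.3, 0.6], -1], [[0, 0, 0], [0, -0.3, 0.6], -1], [[0, 0, 0], [0, -0.3, 0.6], -1], [[0, 0, 0], [0, -0.2, 0.5], -1], [[0, 0, 0], [0, 0, 0], -1]])

```text
clock: 55.33
position: [0.5348, -0.0218, 0.2122]
tool_rot: [-0.23, 0.783, 0.282, 0.505]
ft_force: [-1.3, 0.8, -2.9]
grip_width: 0.587
```

Run:
```python
from kin import *
lid()
plan([.530,-.031,.16],Ro.from_matrix(Rgrasp(np.radians(45),np.radians(25),1)),False)
f=grab_frame('wrist');save(f,'w28.png')
```

```text
lid dir [ 0.022 -0.083  0.996] deg from down 175.1
t 55.33 pos [ 0.5348 -0.0218  0.2122] q [-0.75  0.48  2.11  1.39  1.21 -0.89] F [-1.3  0.8 -2.9] grip 0.587
turn units [ 0.0065 -0.0277 -0.0579] | shift now-axes [-1.287  0.187  0.275] | shift after-turn axes [-1.286  0.078  0.327]
```

View pics/w28.png

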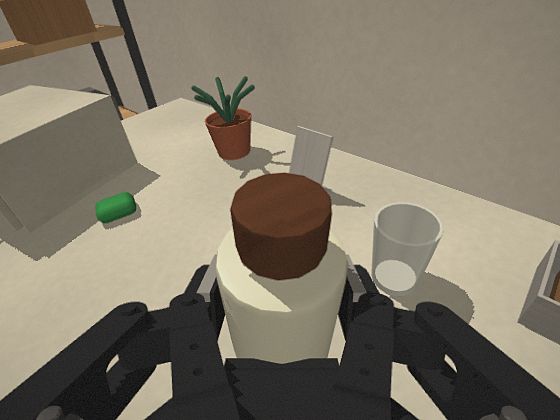

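Call:
drive_tool(moves=[[[0.006, -0.027, -0.057], [0, 0, 0], -1], [[0, 0, 0], [-0.3, 0.03, 0.1], -1], [[0, 0, 0], [-0.4, 0.03, 0.1], -1], [[0, 0, 0], [-0.4, 0.02, 0.1], -1], [[0, 0, 0], [0, 0, 0], -1]])

```text
clock: 55.8
position: [0.5294, -0.0336, 0.1641]
tool_rot: [-0.207, 0.781, 0.315, 0.498]
ft_force: [-0.7, 0.2, -2.3]
grip_width: 0.591
```

Run:
```python
from kin import *
lid()
plan([.530,-.031,.129],Ro.from_matrix(Rgrasp(np.radians(45),np.radians(25),1)),False)
a=cv2.imread('pics/w25.png');b=cv2.imread('pics/w28.png')
for im in(a,b):
  h=cv2.cvtColor(im,cv2.COLOR_BGR2HSV);m=(h[...,0]<12)&(h[...,1]>120);m[:150]=0;m[300:]=0;m[:,:200]=0;m[:,360:]=0
  v,u=np.nonzero(m);print(len(u),u.mean(),v.mean(),v.min(),v.max())
f=grab_frame('side');save(f,'s29.png');c=cv2.resize(f['pixels'][170:290,210:350],None,fx=5,fy=5,interpolation=cv2.INTER_CUBIC);cv2.imwrite('pics/s29c.png',c)
C=cloud(f);P=C.reshape(-1,3);P=P[(abs(P[:,2]-.082)<.004)&(np.hypot(P[:,0]-.529,P[:,1]+.033)<.06)];print(len(P))
```

```text
lid dir [ 0.005 -0.009  1.   ] deg from down 179.4
t 55.8 pos [ 0.5294 -0.0336  0.1641] q [-0.77  0.57  2.12  1.39  1.17 -1.07] F [-0.7  0.2 -2.3] grip 0.591
turn units [ 0.0051 -0.0023 -0.0094] | shift now-axes [-0.774 -0.028  0.419] | shift after-turn axes [-0.772 -0.036  0.422]
6530 280.6842266462481 220.61485451761104 173 279
6660 279.01756756756754 218.22537537537536 150 299
457
```

View pics/s29c.png

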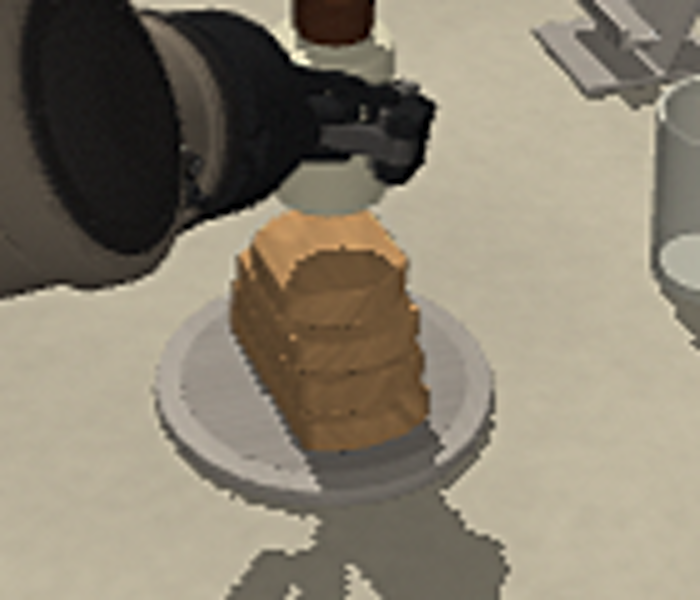

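Call:
drive_tool(moves=[[[0.005, -0.002, -0.009], [-0.2, -0.03, 0.1], -1], [[0, 0, 0], [-0.25, 0, 0.13], -1], [[0, 0, 0], [-0.2, 0, 0.12], -1], [[0, 0, 0], [0, 0, 0], -1]])

```text
clock: 56.18
position: [0.5307, -0.0347, 0.1377]
tool_rot: [-0.205, 0.78, 0.318, 0.499]
ft_force: [-0.6, 0.2, -3.1]
grip_width: 0.589
```

Run:
```python
from kin import *
lid()
plan([.530,-.031,.1285],Ro.from_matrix(Rgrasp(np.radians(45),np.radians(25),1)),False)
```

```text
lid dir [-0.002 -0.005  1.   ] deg from down 179.7
t 56.18 pos [ 0.5307 -0.0347  0.1377] q [-0.77  0.64  2.12  1.42  1.16 -1.15] F [-0.6  0.2 -3.1] grip 0.589
turn units [ 0.0053 -0.0039 -0.0039] | shift now-axes [-0.187 -0.079  0.143] | shift after-turn axes [-0.185 -0.079  0.145]
```

Call:
drive_tool(moves=[[[0.004, -0.003, -0.003], [-0.05, -0.08, 0.08], -1], [[0, 0, 0], [-0.1, 0, 0.05], -1], [[0, 0, 0], [0, 0, 0], -1]])

```text
clock: 56.43
position: [0.5304, -0.0318, 0.1315]
tool_rot: [-0.205, 0.779, 0.321, 0.498]
ft_force: [1.0, -0.1, -2.7]
grip_width: 0.591
```

Run:
```python
from kin import *
lid()
plan([.530,-.031,.1285],Ro.from_matrix(Rgrasp(np.radians(45),np.radians(25),1)),False)
```

```text
lid dir [-0.002 -0.002  1.   ] deg from down 179.9
t 56.43 pos [ 0.5304 -0.0318  0.1315] q [-0.76  0.65  2.13  1.43  1.16 -1.17] F [ 1.  -0.1 -2.7] grip 0.591
turn units [ 0.0031 -0.0018 -0.0013] | shift now-axes [-0.066 -0.022  0.038] | shift after-turn axes [-0.066 -0.022  0.038]
```

Call:
drive_tool(moves=[[[0, 0, 0], [-0.05, -0.02, 0.03], -1], [[0, 0, 0], [-0.02, 0, 0.01], -1], [[0, 0, 0], [0, 0, 0], -1]])

```text
clock: 56.68
position: [0.5303, -0.0311, 0.1292]
tool_rot: [-0.204, 0.779, 0.321, 0.499]
ft_force: [-0.9, -0.8, -3.1]
grip_width: 0.594
```

Run:
```python
from kin import *
lid()
plan([.530,-.031,.1285],Ro.from_matrix(Rgrasp(np.radians(45),np.radians(25),1)),False)
f=grab_frame('side');save(f,'s30.png');c=cv2.resize(f['pixels'][170:290,210:350],None,fx=5,fy=5,interpolation=cv2.INTER_CUBIC);cv2.imwrite('pics/s30c.png',c)
```

```text
lid dir [-0.003 -0.001  1.   ] deg from down 179.8
t 56.68 pos [ 0.5303 -0.0311  0.1292] q [-0.76  0.65  2.13  1.44  1.16 -1.18] F [-0.9 -0.8 -3.1] grip 0.594
turn units [ 0.0036 -0.0024 -0.0006] | shift now-axes [-0.017 -0.007  0.003] | shift after-turn axes [-0.017 -0.007  0.004]
```

View pics/s30c.png

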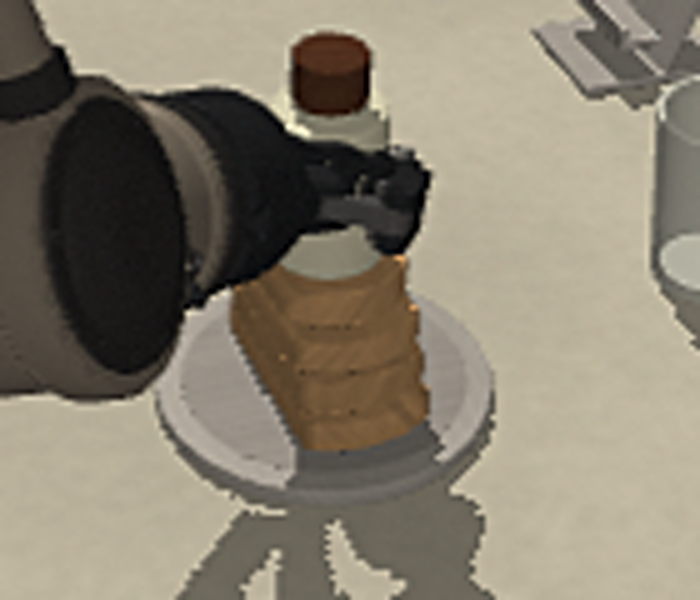

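Call:
drive_tool(moves=[[[0, 0, 0], [-0.03, 0, 0.01], -1], [[0, 0, 0], [0, 0, 0], -1]])

```text
clock: 56.9
position: [0.5304, -0.0311, 0.1285]
tool_rot: [-0.204, 0.779, 0.321, 0.499]
ft_force: [-0.6, -0.3, -2.6]
grip_width: 0.592
```

Call:
drive_tool(moves=[[[0, 0, 0], [0, 0, 0], -1]])

```text
clock: 56.98
position: [0.5304, -0.0312, 0.1286]
tool_rot: [-0.204, 0.779, 0.321, 0.499]
ft_force: [0.2, 0.6, -2.6]
grip_width: 0.591
```

Still no contact, so I'll lower another half millimetre or so and read the force.

Call:
drive_tool(moves=[[[0, 0, 0], [-0.02, 0, 0.01], -1], [[0, 0, 0], [0, 0, 0], -1]])

```text
clock: 57.15
position: [0.5306, -0.031, 0.1286]
tool_rot: [-0.204, 0.778, 0.321, 0.5]
ft_force: [-0.5, -0.3, -2.5]
grip_width: 0.593
```

Call:
drive_tool(moves=[[[0, 0, 0], [-0.02, 0, 0.01], -1], [[0, 0, 0], [0, 0, 0], -1]])

```text
clock: 57.32
position: [0.5308, -0.0308, 0.1285]
tool_rot: [-0.205, 0.777, 0.321, 0.501]
ft_force: [-0.9, 0.2, -0.3]
grip_width: 0.593
```

Call:
drive_tool(moves=[[[0, 0, 0], [0, 0, 0], 0.5], [[0, 0, 0], [0, 0, 0], 1], [[0, 0, 0], [0, 0, 0], 1], [[0, 0, 0], [0, 0, 0], 1], [[0, 0, 0], [0, 0, 0], 1]])

```text
clock: 57.73
position: [0.5311, -0.0311, 0.1283]
tool_rot: [-0.204, 0.778, 0.321, 0.501]
ft_force: [0.2, -0.5, -0.4]
grip_width: 1.0
```

Run:
```python
from kin import *
plan([.530,-.031,.1285],Ro.from_matrix(Rgrasp(np.radians(45),np.radians(25),1)),False)
f=grab_frame('wrist');save(f,'w31.png')
```

```text
t 57.73 pos [ 0.5311 -0.0311  0.1283] q [-0.76  0.66  2.13  1.44  1.16 -1.19] F [ 0.2 -0.5 -0.4] grip 1.0
turn units [ 0.0042 -0.0058  0.0008] | shift now-axes [-0.003 -0.02  -0.018] | shift after-turn axes [-0.003 -0.02  -0.017]
```

View pics/w31.png

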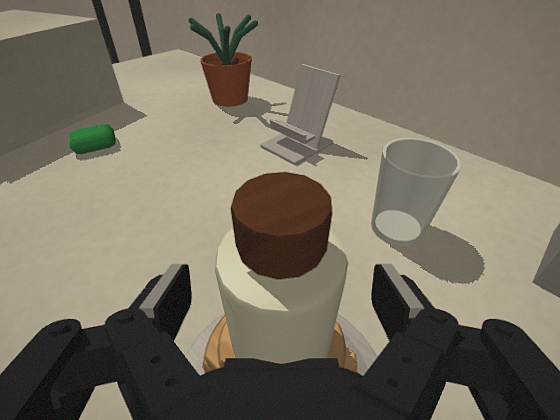

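The jar stands free between the open fingers. I'm backing out along the tool axis.

Call:
drive_tool(moves=[[[0, 0, 0], [0, 0, -0.2], 1], [[0, 0, 0], [0, 0, -0.4], 1], [[0, 0, 0], [0, 0, -0.5], 1], [[0, 0, 0], [0, 0, -0.6], 1], [[0, 0, 0], [0, 0, -0.6], 1], [[0, 0, 0], [0, 0, -0.6], 1], [[0, 0, 0], [0, 0, -0.6], 1], [[0, 0, 0], [0, 0, 0], 1]])

```text
clock: 58.45
position: [0.4338, -0.1243, 0.1889]
tool_rot: [-0.206, 0.778, 0.322, 0.499]
ft_force: [1.5, -0.8, 0.3]
grip_width: 1.001
```

Run:
```python
from kin import *
plan([.530,-.031,.1285],Ro.from_matrix(Rgrasp(np.radians(45),np.radians(25),1)),False)
s=sense();f=grab_frame('wrist');save(f,'w32.png');C=cloud(f,s);P=C.reshape(-1,3)
B=P[(np.hypot(P[:,0]-.529,P[:,1]+.033)<.05)&(P[:,2]>.1)&(P[:,2]<.152)]
from scipy.optimize import least_squares
for lo,hi in((.09,.12),(.12,.15),(.09,.15)):
  b=B[(B[:,2]>lo)&(B[:,2]<hi)];r=least_squares(lambda c:np.hypot(b[:,0]-c[0],b[:,1]-c[1])-.026,[.529,-.033],loss='soft_l1',f_scale=.002);print('jar',len(b),r.x.round(4))
f=grab_frame('side');save(f,'s32.png');f=grab_frame('top');save(f,'t32.png');C=cloud(f);P=C.reshape(-1,3)
L=P[(np.hypot(P[:,0]-.529,P[:,1]+.033)<.04)&(P[:,2]>.17)];print('lid',len(L),L.mean(0))
```

```text
t 58.45 pos [ 0.4338 -0.1243  0.1889] q [-1.1   0.51  2.13  1.09  1.34 -1.07] F [ 1.5 -0.8  0.3] grip 1.001
turn units [ 0.0006 -0.0038  0.0003] | shift now-axes [0.026 0.047 3.674] | shift after-turn axes [0.048 0.051 3.673]
jar 836 [ 0.5285 -0.032 ]
jar 1524 [ 0.5285 -0.032 ]
jar 2360 [ 0.5285 -0.032 ]
lid 221 [ 0.52933102 -0.03191527  0.18219935]
```

View pics/w32.png

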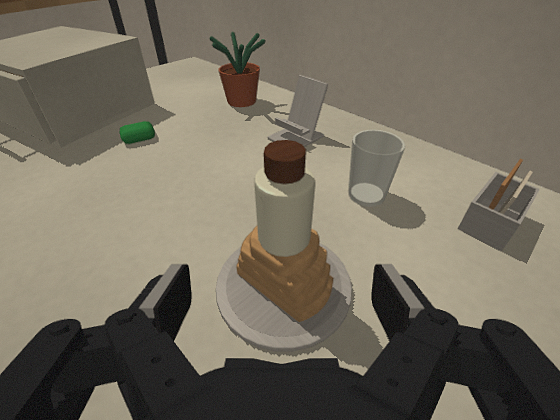

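View pics/s32.png

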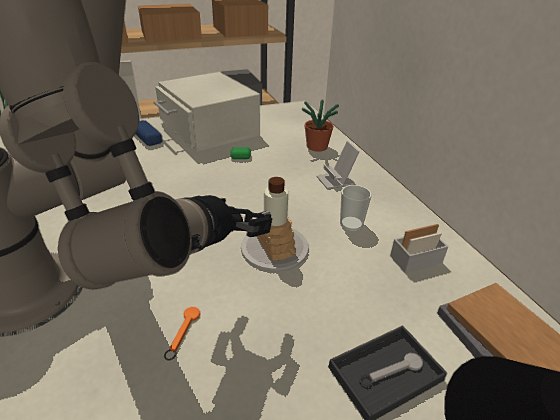

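View pics/t32.png

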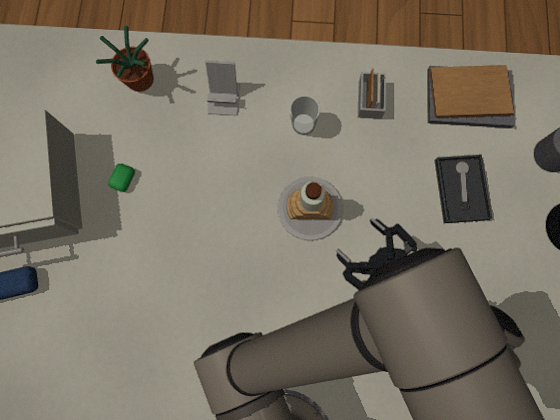

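Wrist, side and top pictures agree. The jar stands upright on the stack with its axis at (528.5,-32) mm and its lid top at 182 mm. The keychain is in the tray, the tumbler and earbud case have not moved, and the arm is clear, so I'm handing in.

```bash
python3 -c "
from workcell import job_done;print(job_done())"
```

```text
the job is handed in; nothing more can be done
None
```

The job is done and was handed in at about 58 s of the 210 s; no verdict comes back.

- **Keychain:** I put the bare steel one into the key tray and left the orange look-alike alone. The first grip closed above the bar because the descent came up short. The second one held.
- **Pedestal:** The four discs present (110, 100, 90 and 70 mm; the 80 mm one is absent) are stacked flat on the plate in that order. Each disc measured within about 2 mm of the plate centre. I saw no sign that a disc had been knocked aside.
- **Jar:** I lifted it, turned it until the lid was about 10° from straight down, held it there 1.7 s and stood it upright on the stack.

**Last checks:** The jar's axis is at (528.5, -32.0) mm and the plate centre at about (529, -32.5) mm. The lid top is at 182 mm, as expected for the jar on four discs. The tumbler and earbud case look unmoved and the gripper is open and clear. No force or joint limits showed up in my readings, and no check failed. The only disagreement was in the plate centre, where the top and wrist cameras differed by 2–3 mm; I used a value between them.

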